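# Put a finished print away in turned stack-nest totes

## Task

Two stack-nest totes stand nested on the bench: lift the upper one out and stand it aside on the bench, take the finished planter from the printer's bed, where it stands under the crossbar, and put it in the lower tote. Then turn the upper tote end for end and set it on the lower one so that it stands level on the four rim lugs over the planter, fully seated, instead of nesting. Do not knock the crossbar or disturb the scraper, the small blue print and the glue bottle.

Things in the scene. Friction and masses are not known exactly. Their poses are not given: they have to be found in the camera images.
- tote_lower: Lower stack-nest tote, grey plastic, open on top, loose, 0.24 kg, on the bench: 200 (x) x 152 (y) x 80 mm high. Origin at the centre of its underside, z up, +x to the end with the card holder. Floor 3 mm thick; walls 2 mm, sloping in to an underside of 163 x 115 mm. The same tote set on it the same way round nests, 36 mm up; turned end for end it stands on the lugs, 74 mm up.
- lower_lip (a point): Middle of the lower tote's mouth, at the top of its lip, 80 mm above its underside; axes as the tote. The lip has upright faces, is 10 mm thick and 22 mm deep, its outside at x = +-100 and y = +-76 mm, its inside at x = +-90 and y = +-66 mm. A turned tote's underside drops 6 mm below this height, with about 8 mm of play all round.
- lower_lug (a point): One of the lower tote's four rim lugs: middle of its flat top, 74 mm above the tote's underside, at tote x = 54, y = 56 mm; the others are at (54, -56), (-22, 56), (-22, -56). Each is 16 mm wide, reaches in to y = +-45 mm and is the top of an inward wall rib, which widens downwards to 36 mm and reaches in to y = +-35 mm at the floor (71 mm free between them).
- upper_centre (a point): Centre of the upper tote, half-way up (40 mm above its underside); axes as the tote: x along it to the card-holder end, z up. Loose, empty, 0.15 to 0.31 kg, same shape and size as the lower one; starts nested in it, same way round. Lip top 40 mm above this point; long sides' lips at y = +-71 mm (mid-thickness), good to pinch from above; the wall below them slopes in.
- upper_card_end (a point): Point on the upper tote at its card-holder end, 90 mm along +x from upper_centre; shows which way round it is. While nested there is a 14 mm gap under the upper lip, before the lower one, except at small gussets at x = +-75 mm on the long sides and y = +-45 mm on the ends.
- planter_centre (a point): Centre, half-way up, of the finished print: silver-grey eight-sided planter, 66 mm high, hollow top, 0.07 to 0.14 kg, loose, upright (z) on the printer's bed. A straight column 46 mm across flats (they face its +-x, +-y and the diagonals) from 11 mm below this point to the top; flares to 55 mm at the foot. May stand or lie in the tote: 71 mm of room over its floor once stacked.
- printer: Desktop 3D printer with a portal frame, fixed: 270 (x) x 262 (y) x 295 mm high. Origin on the bench under the middle of the bed, front towards its -x. The bed is a flat plate 160 x 160 mm, its top 80 mm above the bench, open at the front. Two uprights 20 mm wide stand at y = +-115, x = 6 to 36 mm.
- crossbar: Printer's crossbar, fixed, in the same frame as the printer. Two 10 mm rods along y at x = 10, z = 177 and 221 mm; end blocks from z = 168 to 230 mm, front at x = 0; print head on the rear. The planter's centre is 8 to 18 mm in front of x = 0: the bar blocks a hand from straight above; one leaning back 30 to 50 degrees to the front passes. Draw the planter out forwards before raising it.
- control_box: White printer control box with a small blue display, 90 (x) x 100 (y) x 60 mm, fixed on the bench; origin at the centre of its underside.
- scraper: Loose scraper (spatula) with a wooden handle, 200 mm long along its x, up to 20 mm high, blade 65 mm wide at its +x end, lying on the bench; to be left alone.
- test_print: Loose small blue faceted print, 64 mm across and 50 mm high, on the bench; origin at the centre of its underside; to be left alone.
- glue_bottle: Loose white glue bottle standing upright, 30 mm in diameter, 95 mm high; origin at the centre of its underside; to be left alone.

How it is judged (in metres and radians):
On the way, in this order (a step that is already met when the one before it is completed fails the run):
1. the upper tote stands upright on the bench, clear of the lower one (horizontal distance between upper_centre and tote_lower above 0.14 m and height (world z) of upper_centre below 0.044 m and angle between upper_centre's own z axis and vertical below 0.06 rad), for 0.2 s.
2. the planter rests in the lower tote, let go (z of planter_centre in the frame of tote_lower below 0.05 m and horizontal distance between planter_centre and tote_lower below 0.08 m and contact force between the fingers and anything else below 0.1 N), for 0.2 s.
At the end, for the whole second after the job is handed in: The planter is inside the lower tote, which stands flat on the bench. The upper tote, turned end for end, stands on its lugs: centre 111.5 to 117 mm above the lower underside (114 seated), within 12 mm of straight above, level within 2 degrees. All at rest (z of planter_centre in the frame of tote_lower below 0.05 m and horizontal distance between planter_centre and tote_lower below 0.08 m and z of upper_centre in the frame of tote_lower between 0.1115 and 0.117 m and horizontal distance between upper_centre and tote_lower below 0.012 m and angle between upper_centre's own z axis and vertical below 0.035 rad and x of upper_card_end in the frame of tote_lower below -0.07 m and height (world z) of tote_lower below 0.004 m and angle between tote_lower's own z axis and vertical below 0.03 rad and linear speed of tote_lower below 0.02 m/s); the robot touches nothing.
It fails at once if the crossbar or print head is knocked (more than 8 N) (contact force between crossbar and anything else above 8 N).
It fails at once if a loose bystander is moved more than 30 mm (distance of any of scraper, test_print, glue_bottle from where it was at the start of the episode above 0.03 m).
It also fails if it takes over 72 s, if anything falls off the work surface, if the arm or the gripper's body presses on something with over 40 N, if the wrist force passes 120 N, or if a joint passes its speed limit or range.

## Robot

A 6-joint arm with a two-finger parallel gripper is mounted at the origin on the work surface. World frame = base frame: x ahead of the robot, y to its left, z up, the work surface at z = 0. Lengths are in mm, angles in rad, forces in N, time in s.
With the tool pointing down it reaches from about 350 to 875 mm from the base axis. Payload 4.2 kg.
Tool frame: the origin (TCP) lies at the very end of the fingers, on their centre line; the grasp point (between the pads) lies arm.grip_depth behind it (arm.grip_depth is the distance from the TCP to the grasp point, in mm); x points along the fingers, y is the direction in which the jaws open and shut, and the axes are right-handed (so a half turn about x gives the same grasp; the last joint's range is limited). The gripper opens to 85 mm and grips with 20 to 120 N. Pads are 22 mm wide; open, the fingers measure 114 mm over their backs; the gripper's body (76 mm by 85 mm) begins 54 mm behind the grasp point. The pads swing forward as they close: fully open they stand 13 mm farther back than shut.
Start: joints at [1.594, 0.385, 0.008, 0, -1.194, -0.259], TCP at [145.982, 607.691, 231.312] pointing down, gripper open.
Joint ranges: [-3.14, 3.14], [-1.21, 2.06], [-1.07, 1.41], [-3.16, 2.05], [-2.99, -0.16], [-3.1, 3.1]. Speed limits (rad/s): [2.79, 2.79, 3.14, 3.14, 3.14, 3.14].

## Interface

Orientations are given as a unit quaternion [x, y, z, w].
In Python, from bench import arm, get_image, models gives the robot as it stands.
- The arm moves only by the tool arm_command, never from a script. Its argument "rows" is a list of rows, each an object of numbers: "dx", "dy", "dz": the shift along the tool's x, y, z in m; "wx", "wy", "wz": the turn, a rotation vector about the tool's x, y, z in degrees; "gripper": the closure, from -1 (fully open) to 1 (shut). A call has exactly 8 rows; each row is the pose to reach, as a shift and turn from the pose measured when the call began, along the tool's axes at that moment; what a row does not reach only later rows make up. A row lasts 1/10 s, in which the tool goes at most 50 mm and 8.59 degrees, less where a joint would pass 70% of its speed; a pose out of reach is approached as far as the arm can. A call with a gripper value outside its range is refused whole. The fingers move at their own pace and stop on an object; the grip force is fixed at half the most. Time passes only in rows, so rows that repeat a pose let the fingers close, or fill a call up. It gives the time, the measured TCP pose, the force and the opening at its end, in the units of the state.
- arm.read_state(): the state, without advancing time (a new reading comes with each control period).
- get_image(name): name is "side" or "top"; returns a dict with "img" (480x640x3 uint8, red, green, blue), "K" (3x3 intrinsics, pixels), "rvec" (rotation vector, rad) and "tvec" (3), from world to camera coordinates, as OpenCV has them. Camera axes: x right, y down, z forward; pixel columns grow to the right and rows downward; lengths in mm; the calibration is good to about 2 mm. A picture is of the moment at which its call begins. There is no depth.
- arm.job_done(): hands the job in, once; it reports no verdict.
Trained networks look in the newest picture that a camera, given by its name, has taken for a name from the list of things; names that differ only in an ending like _2 or _b are one class to them, and where a whole thing is asked for, a point or a joint stands for the part that bears it (a point fixed in the world has none). Each returns a list of dicts, best first, with "conf" (0 to 1); they miss things now and then, are a little off and sometimes report something else, mostly with a low value. They report only what shows in the picture. A call takes as long as a camera call.
- models.cut_out(camera, query): "mask" (480x640 bool, what is visible of it) and "extent" ([left, top, right, bottom] in pixels, round what is visible of it).
The state is a dict: "clock": time; "joints": joint angles; "joint_vel": joint speeds; "joint_efforts": joint torques, N m; "position": TCP position; "ee_rot": TCP orientation; "contact_force": force on the tool from outside, world axes, zero at the start; "wrist_torque": the same for the moment, N m; "gripper_width": finger opening in mm.
Only numpy, scipy, OpenCV 4.12 (cv2) and the standard library are available. Lean on these libraries where they do the work, as an engineer would, in place of code of your own. Each camera call takes 0.05 s, during which the arm holds its last target.

## Working session

There is one attempt and no reset: what is moved stays moved. The work goes in short steps, Python scripts to look and compute and a tool call to move; the robot and the scene stay as the last step left them, time stands still between calls to the robot, and variables do not carry over. Pictures are saved under pics/ and viewed, and the job is handed in when it is done.

Besides the shell and the picture viewer there is one more tool, called after "Request:" in YAML: its name, and indented under it one key for each argument. arm_command: Moves the arm, as the interface text tells. Its arguments: {"type":"object","properties":{"rows":{"type":"array"}},"required":["rows"]}

```bash
ls; mkdir -p pics
python3 - <<'E'
from bench import arm,get_image,models
import cv2,numpy as np
print(arm.read_state(), arm.grip_depth)
for n in ("side","top"):
    d=get_image(n); cv2.imwrite(f"pics/{n}0.png",d["img"][:,:,::-1])
    print(n,d["K"],d["rvec"],d["tvec"])
    R=cv2.Rodrigues(np.array(d["rvec"],float))[0]; print(-R.T@np.array(d["tvec"]).ravel(), R[2])
    for q in ["tote_lower","upper_centre","planter_centre","printer","crossbar","control_box","scraper","test_print","glue_bottle"]:
        r=models.cut_out(n,q)
        for x in r[:2]: 
            m=x["mask"]; print(q,round(x["conf"],2),x["extent"],m.sum())
print(arm.read_state()["clock"])
E
```

```text
pics
{'clock': 0.0, 'joints': array([ 1.59357674e+00,  3.85574818e-01,  6.62192449e-03, -5.40325056e-04,
       -1.19401900e+00, -2.58582116e-01]), 'joint_vel': array([-0.00020229,  0.00103188,  0.00102006,  0.00065386, -0.00025169,
        0.00064843]), 'joint_efforts': array([ 5.20794492e-04, -3.92286122e+01,  1.88404602e+01,  4.18648392e+00,
       -4.60652547e-03,  2.60672124e-06]), 'position': array([145.85879834, 607.12898768, 230.20291722]), 'ee_rot': array([-0.70212118,  0.0840319 ,  0.70225708,  0.08245894]), 'contact_force': array([-0.1040722 , -0.76979332,  0.75628111]), 'wrist_torque': array([-0.02726119, -0.00272098,  0.0163152 ]), 'gripper_width': 85.532363063605} 18.700000000000003
side [[458.48098512   0.         324.63310048]
 [  0.         458.48098512 237.00657308]
 [  0.           0.           1.        ]] [ 0.4317829  -2.61008085  1.36630114] [561.99240031 170.15782922 728.35362202]
[360.63126483 656.92501479 560.07388738] [ 0.27535469 -0.77539633 -0.56827839]
tote_lower 0.81 [138.7, 347.5, 325.5, 466.6] 4168
tote_lower 0.59 [306.4, 57.1, 438.9, 225.5] 9631
upper
[... 583 characters left out ...]
0.           0.           1.        ]] [ 2.08118538 -2.14327588  0.15310821] [ 46.89153572 582.54902629 901.31437617]
[4.13802832e+02 1.65523430e-03 9.91310751e+02] [ 0.1780319   0.03117777 -0.98353068]
tote_lower 0.59 [145.8, 193.6, 217.8, 299.2] 493
upper_centre 0.6 [127.9, 194.2, 209.8, 297.3] 7177
planter_centre 0.8 [473.9, 223.3, 514.6, 258.6] 896
printer 0.69 [423.6, 179.5, 623.7, 305.5] 14450
printer 0.27 [475.2, 223.6, 516.0, 255.6] 865
crossbar 0.72 [444.3, 178.9, 602.2, 226.8] 2264
control_box 0.82 [298.8, 153.9, 348.9, 202.6] 2039
test_print 0.71 [300.1, 151.0, 348.6, 200.2] 2027
test_print 0.59 [268.7, 183.0, 297.5, 209.6] 501
glue_bottle 0.82 [365.6, 178.9, 378.6, 200.9] 222
1.0
```

View pics/side0.png

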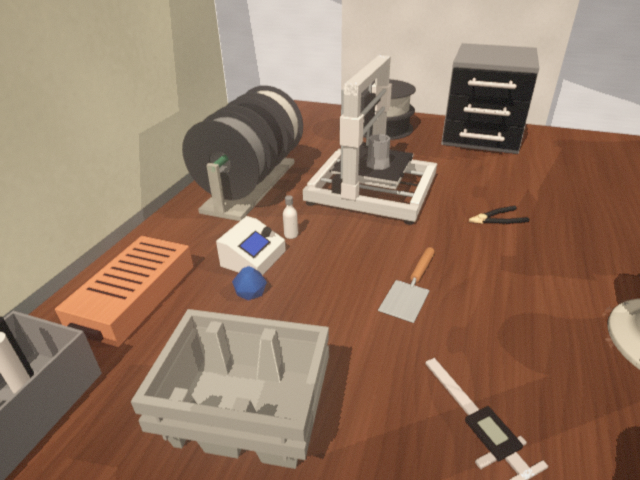

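View pics/top0.png

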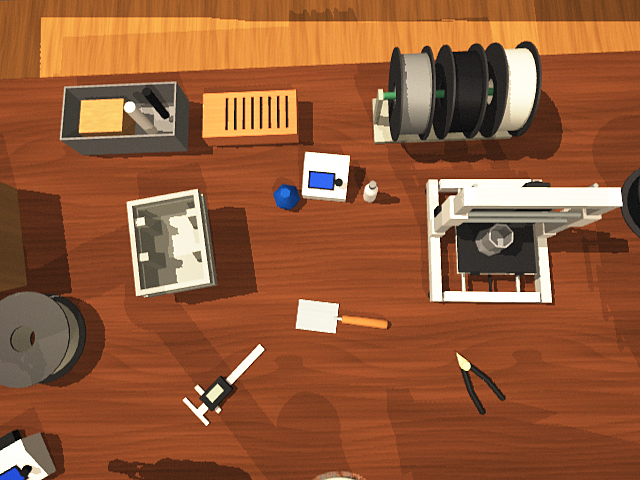

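```bash
cat > h.py <<'E'
import numpy as np,cv2
from scipy.spatial.transform import Rotation as Rot
from scipy.optimize import least_squares
CAM={"side":(np.array([[458.48098512,0,324.63310048],[0,458.48098512,237.00657308],[0,0,1]]),np.array([0.4317829,-2.61008085,1.36630114]),np.array([561.99240031,170.15782922,728.35362202])),
"top":(np.array([[438.36224889,0,317.37402537],[0,438.36224889,244.03261081],[0,0,1]]),np.array([2.08118538,-2.14327588,0.15310821]),np.array([46.89153572,582.54902629,901.31437617]))}
def proj(n,P):
    K,r,t=CAM[n]; return cv2.projectPoints(np.asarray(P,float).reshape(-1,1,3),r,t,K,None)[0][:,0]
def onz(n,uv,z):
    K,r,t=CAM[n]; R=cv2.Rodrigues(r)[0]; c=-R.T@t
    d=R.T@np.linalg.inv(K)@np.array([uv[0],uv[1],1.]); return c+d*(z-c[2])/d[2]
def tri(uvs,uvt):
    Ps=[CAM[n][0]@np.c_[cv2.Rodrigues(CAM[n][1])[0],CAM[n][2]] for n in("side","top")]
    X=cv2.triangulatePoints(Ps[0],Ps[1],np.float64(uvs).reshape(2,1),np.float64(uvt).reshape(2,1)); return (X[:3]/X[3]).ravel()
def snap(n,tag):
    from bench import get_image
    im=get_image(n)["img"][:,:,::-1].copy(); cv2.imwrite(f"pics/{tag}.png",im); return im
def crop(im,x0,y0,x1,y1,s,name):
    c=cv2.resize(im[y0:y1,x0:x1],None,fx=s,fy=s,interpolation=cv2.INTER_CUBIC)
    cv2.imwrite(f"pics/{name}.png",c)
def toteW(x,y,yaw,z0,P,base=None):
    c,s=np.cos(yaw),np.sin(yaw); P=np.asarray(P,float)
    return np.c_[x+c*P[:,0]-s*P[:,1],y+s*P[:,0]+c*P[:,1],z0+P[:,2]]
OUT=np.array([[100,76,80],[100,-76,80],[-100,-76,80],[-100,76,80]])
INN=np.array([[90,66,80],[90,-66,80],[-90,-66,80],[-90,66,80]])
LUG=np.array([[54,56,74],[54,-56,74],[-22,56,74],[-22,-56,74]])
def drawtote(im,n,x,y,yaw,z0,col=(0,0,255)):
    for Q in (OUT,INN): cv2.polylines(im,[np.int32(np.round(proj(n,toteW(x,y,yaw,z0,Q))*16))],True,col,1,cv2.LINE_AA,4)
    for p in proj(n,toteW(x,y,yaw,z0,LUG)): cv2.circle(im,tuple(int(round(v)) for v in p),2,(0,255,0),-1)
def delta(Pt,Rt,st):
    """shift (m) and rotvec (deg) in tool axes from state st to world TCP Pt, rotation Rt"""
    R0=Rot.from_quat(st["ee_rot"]); d=R0.inv().apply(np.asarray(Pt)-st["position"])/1000
    w=(R0.inv()*Rt).as_rotvec(degrees=True); return np.round(d,4),np.round(w,2)
E
python3 - <<'E'
from h import *
t=cv2.imread("pics/top0.png"); s=cv2.imread("pics/side0.png")
crop(t,110,175,260,310,5,"zt"); crop(s,120,290,350,470,3,"zs"); crop(t,420,170,560,310,4,"zpt"); crop(s,290,50,450,230,3,"zps")
from bench import arm
print(Rot.from_quat(arm.read_state()["ee_rot"]).as_matrix().round(3))
print(proj("top",[[146,607,230],[0,0,0],[100,300,300]]))
E
```

```text
[[-0.    -0.234 -0.972]
 [ 0.    -0.972  0.234]
 [-1.    -0.     0.   ]]
[[-30.67848784 498.36191137]
 [340.18014008 527.36050173]
 [133.05041501 549.04049376]]
```

View pics/zt.png

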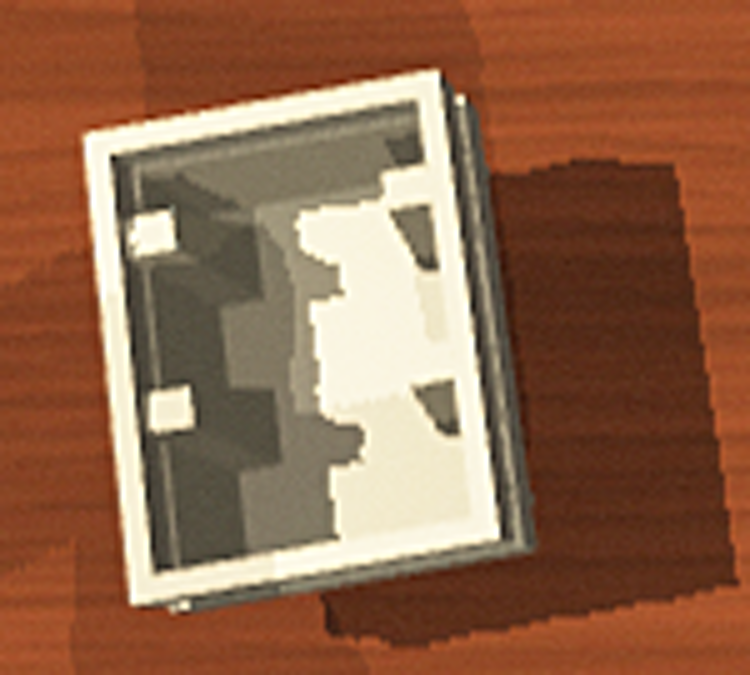

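View pics/zs.png

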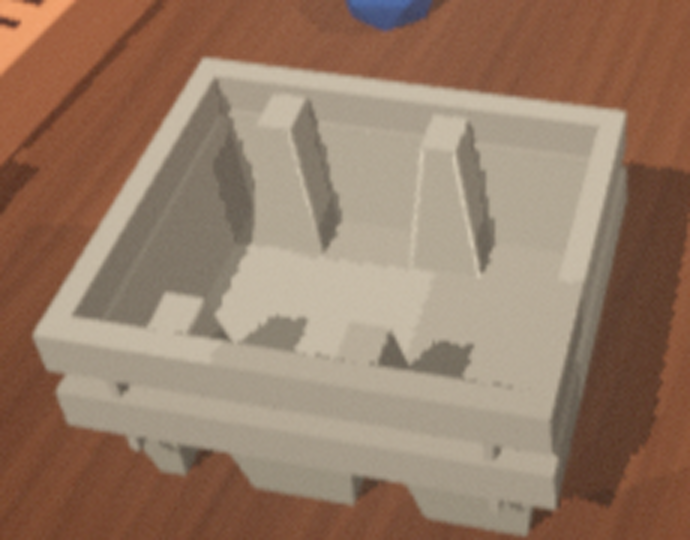

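View pics/zpt.png

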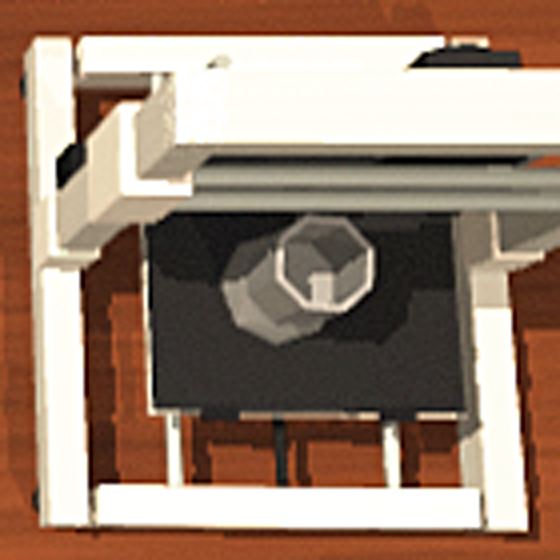

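View pics/zps.png

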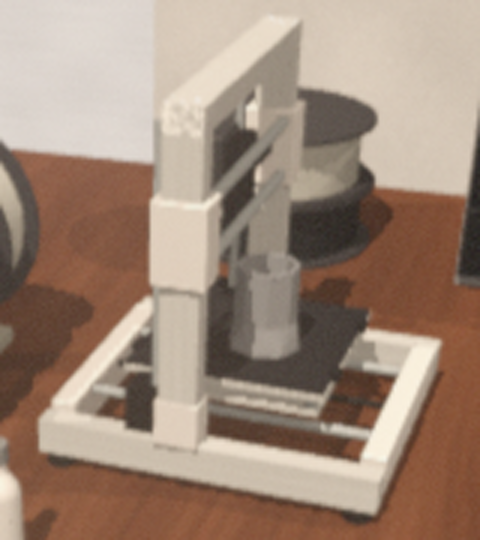

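Run:
```python
from h import *
T=np.array([[83,133],[440,69],[502,541],[131,607]])/5+[110,175]
S=np.array([[35,337],[205,58],[625,110],[550,422]])/3+[120,290]
# order OUT: ++ , +-, --, -+
def f(p,z=36):
    W=toteW(p[0],p[1],p[2],z if len(p)<4 else p[3],OUT)
    return np.r_[(proj("top",W)-T).ravel(),(proj("side",W)-S).ravel()]
r=least_squares(f,[400,330,0.1]);print(r.x,abs(r.fun).max(),r.fun.round(1))
r4=least_squares(f,[400,330,0.1,36]);print(r4.x,abs(r4.fun).max())
# planter
rt=np.array([327,263])/4+[420,170]; rs=np.array([267,268])/3+[290,50]
print("planter tri",tri(rs,rt),onz("top",rt,146),onz("side",rs,146))
a=onz("top",np.array([155,412])/4+[420,170],80);b=onz("top",np.array([465,410])/4+[420,170],80);print("bed front",a,b,np.linalg.norm(a-b))
t=cv2.imread("pics/top0.png");s=cv2.imread("pics/side0.png")
drawtote(t,"top",*r.x,36);drawtote(s,"side",*r.x,36)
drawtote(t,"top",*r.x,0,(255,0,0));drawtote(s,"side",*r.x,0,(255,0,0))
v=np.hstack([cv2.resize(t[175:310,110:260],(400,360)),cv2.resize(s[290:470,120:350],(400,360))]);cv2.imwrite("pics/f0.png",v)
for q,uv,n,z in [("ub",(378,190),"top",80)]: pass
print("glue",onz("top",(371,190),50),"blue",onz("top",(285,197),25),"box",onz("top",(325,177),60),"scraper",onz("top",(317,316),5),onz("top",(385,323),5))
```

```text
[5.88576630e+02 3.37507045e+02 1.49580383e-01] 1.0647542805913304 [-0.6 -0.1 -0.9 -0.2 -0.9 -0.9 -0.7 -0.7 -0.4 -0.9 -0.  -0.4  1.1  0.3
  1.  -0.6]
[5.89165876e+02 3.36937525e+02 1.49804236e-01 3.41316112e+01] 1.1500975914239575
planter tri [ 573.80603908 -333.10955989  139.9029516 ] [ 571.42874388 -330.83027465  146.        ] [ 571.87080647 -318.92689648  146.        ]
bed front [ 508.47064941 -261.43788619   80.        ] [ 504.74355917 -418.71853004   80.        ] 157.32479820907835
glue [702.27183541 -92.55241767  50.        ] blue [700.62905466 101.9766572   25.        ] box [732.96518125   8.64157349  60.        ] scraper [429.93396014  36.34617368   5.        ] [ 410.71206791 -113.1556124     5.        ]
```

View pics/f0.png

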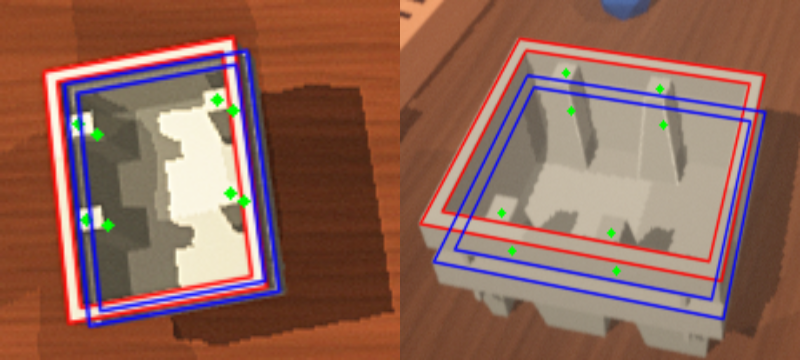

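```bash
cat >> h.py <<'E'
def down(az,lean=0,head=None):
    """tool rotation: pointing down, jaw axis az (deg). lean deg about the jaw axis: tips forward along (y cross z-up) heading."""
    a=np.radians(az); y=np.array([np.cos(a),np.sin(a),0]); x=np.array([0,0,-1.]); z=np.cross(x,y)
    if lean:
        h=-z if head is None else head*(-z); l=np.radians(lean)
        x=np.sin(l)*h+np.cos(l)*x; z=np.cross(x,y)
    return Rot.from_matrix(np.c_[x,y,z])
def go(P,R):
    from bench import arm
    st=arm.read_state(); d,w=delta(P,R,st); print("clock",st["clock"],"pos",st["position"].round(1),"F",st["contact_force"].round(1),"grip",round(st["gripper_width"],1),"j",st["joints"].round(2)); print("  d",d,"w",w)
UP=(588.6,337.5,np.radians(8.57))
def tp(x,y,z,pose=UP): return toteW(*pose,0,[[x,y,z]])[0]
E
python3 - <<'E'
from h import *
p=tp(10,71,230);print(p);go(p,down(-81.4))
E
```

```text
[587.90809502 409.1974286  230.        ]
clock 1.0 pos [146.  607.7 231.3] F [ 0.1 -0.1  0.3] grip 85.0 j [ 1.59  0.38  0.01 -0.   -1.19 -0.26]
  d [ 0.0013  0.0898 -0.4761] w [-22.11   0.     0.  ]
```

Request:
arm_command:
  rows:
    - {"dx": 0, "dy": 0.01, "dz": -0.05, "wx": -2.5, "wy": 0, "wz": 0, "gripper": 0.0}
    - {"dx": 0, "dy": 0.02, "dz": -0.095, "wx": -5, "wy": 0, "wz": 0, "gripper": 0.0}
    - {"dx": 0, "dy": 0.028, "dz": -0.14, "wx": -7, "wy": 0, "wz": 0, "gripper": 0.0}
    - {"dx": 0, "dy": 0.037, "dz": -0.187, "wx": -9, "wy": 0, "wz": 0, "gripper": 0.0}
    - {"dx": 0, "dy": 0.046, "dz": -0.234, "wx": -11, "wy": 0, "wz": 0, "gripper": 0.0}
    - {"dx": 0, "dy": 0.055, "dz": -0.281, "wx": -13, "wy": 0, "wz": 0, "gripper": 0.0}
    - {"dx": 0, "dy": 0.064, "dz": -0.328, "wx": -15, "wy": 0, "wz": 0, "gripper": 0.0}
    - {"dx": 0, "dy": 0.073, "dz": -0.375, "wx": -17, "wy": 0, "wz": 0, "gripper": 0.0}

```text
clock: 1.8
position: [495.2, 448.1, 231.5]
ee_rot: [0.707, 0.022, -0.707, 0.022]
contact_force: [0.0, 1.0, 0.5]
gripper_width: 42.4
```

Run:
```python
from h import *
go(tp(10,71,160),down(-81.4))
```

```text
clock 1.8 pos [495.2 448.1 231.5] F [0.  1.  0.5] grip 42.4 j [ 0.98  0.46  0.12  0.   -1.24  0.66]
  d [ 0.0715  0.0447 -0.0901] w [-5.02 -0.02  0.02]
```

Request:
arm_command:
  rows:
    - {"dx": 0.01, "dy": 0.015, "dz": -0.03, "wx": -2, "gripper": 0.2}
    - {"dx": 0.02, "dy": 0.03, "dz": -0.06, "wx": -4, "gripper": 0.2}
    - {"dx": 0.035, "dy": 0.0447, "dz": -0.0901, "wx": -5, "gripper": 0.2}
    - {"dx": 0.055, "dy": 0.0447, "dz": -0.0901, "wx": -5, "gripper": 0.2}
    - {"dx": 0.0715, "dy": 0.0447, "dz": -0.0901, "wx": -5, "gripper": 0.2}
    - {"dx": 0.0715, "dy": 0.0447, "dz": -0.0901, "wx": -5, "gripper": 0.2}
    - {"dx": 0.0715, "dy": 0.0447, "dz": -0.0901, "wx": -5, "gripper": 0.2}
    - {"dx": 0.0715, "dy": 0.0447, "dz": -0.0901, "wx": -5, "gripper": 0.2}

```text
validation failed for argument at $.ro...
```

Run:
```python
from h import *
a=snap("side","s1");b=snap("top","t1")
drawtote(a,"side",*UP,36)
cv2.imwrite("pics/c1.png",np.hstack([cv2.resize(b[150:330,80:320],(480,360)),cv2.resize(a[250:480,50:350],(470,360))])[:, :800])
go(tp(10,71,92),down(-81.4))
```

```text
clock 1.9 pos [498.1 446.1 230.5] F [-1.  -0.1  0.3] grip 42.5 j [ 0.97  0.46  0.13  0.   -1.24  0.65]
  d [ 0.1386  0.0416 -0.0877] w [-5.47 -0.02 -0.07]
```

View pics/c1.png

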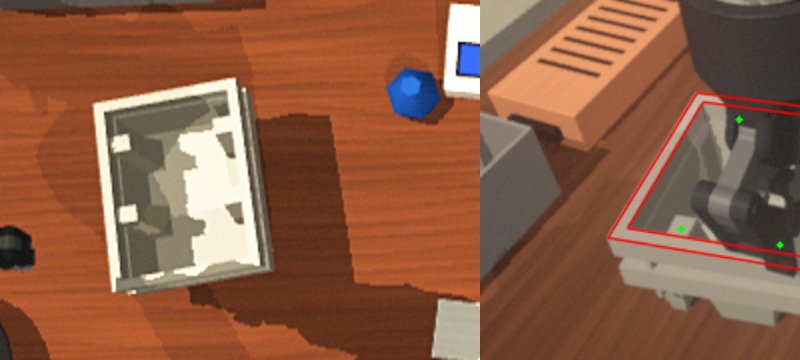

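Request:
arm_command:
  rows:
    - {"dx": 0.01, "dy": 0.015, "dz": -0.03, "wx": -2, "wy": 0, "wz": 0, "gripper": 0.2}
    - {"dx": 0.02, "dy": 0.03, "dz": -0.06, "wx": -4, "wy": 0, "wz": 0, "gripper": 0.2}
    - {"dx": 0.035, "dy": 0.0416, "dz": -0.0877, "wx": -5.4, "wy": 0, "wz": 0, "gripper": 0.2}
    - {"dx": 0.055, "dy": 0.0416, "dz": -0.0877, "wx": -5.4, "wy": 0, "wz": 0, "gripper": 0.2}
    - {"dx": 0.0715, "dy": 0.0416, "dz": -0.0877, "wx": -5.4, "wy": 0, "wz": 0, "gripper": 0.2}
    - {"dx": 0.0715, "dy": 0.0416, "dz": -0.0877, "wx": -5.4, "wy": 0, "wz": 0, "gripper": 0.2}
    - {"dx": 0.0715, "dy": 0.0416, "dz": -0.0877, "wx": -5.4, "wy": 0, "wz": 0, "gripper": 0.2}
    - {"dx": 0.0715, "dy": 0.0416, "dz": -0.0877, "wx": -5.4, "wy": 0, "wz": 0, "gripper": 0.2}

```text
clock: 2.7
position: [588.2, 410.1, 160.7]
ee_rot: [0.706, 0.053, -0.704, 0.053]
contact_force: [-0.3, -0.8, -0.0]
gripper_width: 34.2
```

Run:
```python
from h import *
a=snap("side","s2");b=snap("top","t2")
cv2.imwrite("pics/c2.png",np.hstack([cv2.resize(b[170:320,80:280],(480,360)),cv2.resize(a[250:480,50:350],(470,360))])[:, :800])
go(tp(10,71,92),down(-81.4))
```

```text
clock 2.8 pos [588.1 410.  160.7] F [ 0.1 -0.2 -0.4] grip 34.0 j [ 0.83  0.59  0.17  0.   -1.15  0.89]
  d [0.0687 0.0007 0.0005] w [-0.04 -0.14  0.02]
```

View pics/c2.png

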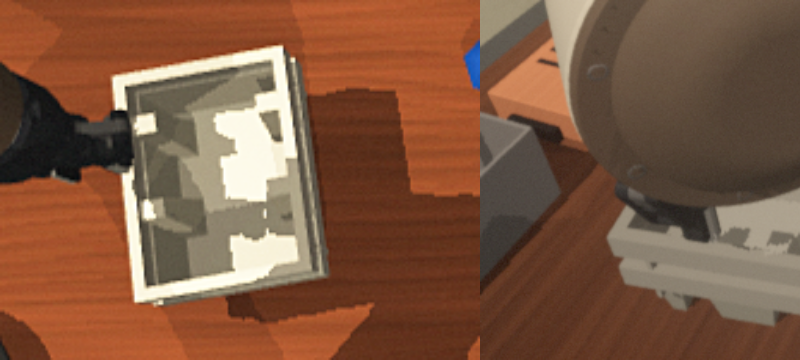

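Request:
arm_command:
  rows:
    - {"dx": 0.02, "dy": 0.0007, "dz": 0, "wx": 0, "wy": 0, "wz": 0, "gripper": 0.2}
    - {"dx": 0.035, "dy": 0.0007, "dz": 0, "wx": 0, "wy": 0, "wz": 0, "gripper": 0.2}
    - {"dx": 0.045, "dy": 0.0007, "dz": 0, "wx": 0, "wy": 0, "wz": 0, "gripper": 0.2}
    - {"dx": 0.053, "dy": 0.0007, "dz": 0, "wx": 0, "wy": 0, "wz": 0, "gripper": 0.2}
    - {"dx": 0.06, "dy": 0.0007, "dz": 0, "wx": 0, "wy": 0, "wz": 0, "gripper": 0.2}
    - {"dx": 0.066, "dy": 0.0007, "dz": 0, "wx": 0, "wy": 0, "wz": 0, "gripper": 0.2}
    - {"dx": 0.068, "dy": 0.0007, "dz": 0, "wx": 0, "wy": 0, "wz": 0, "gripper": 0.2}
    - {"dx": 0.068, "dy": 0.0007, "dz": 0, "wx": 0, "wy": 0, "wz": 0, "gripper": 0.2}

```text
clock: 3.6
position: [588.4, 409.3, 92.5]
ee_rot: [0.706, 0.053, -0.704, 0.053]
contact_force: [-0.1, 0.5, -0.1]
gripper_width: 34.2
```

Request:
arm_command:
  rows:
    - {"dx": 0, "dy": 0, "dz": 0, "wx": 0, "wy": 0, "wz": 0, "gripper": 0.5}
    - {"dx": 0, "dy": 0, "dz": 0, "wx": 0, "wy": 0, "wz": 0, "gripper": 0.8}
    - {"dx": 0, "dy": 0, "dz": 0, "wx": 0, "wy": 0, "wz": 0, "gripper": 1}
    - {"dx": 0, "dy": 0, "dz": 0, "wx": 0, "wy": 0, "wz": 0, "gripper": 1}
    - {"dx": 0, "dy": 0, "dz": 0, "wx": 0, "wy": 0, "wz": 0, "gripper": 1}
    - {"dx": 0, "dy": 0, "dz": 0, "wx": 0, "wy": 0, "wz": 0, "gripper": 1}
    - {"dx": 0, "dy": 0, "dz": 0, "wx": 0, "wy": 0, "wz": 0, "gripper": 1}
    - {"dx": 0, "dy": 0, "dz": 0, "wx": 0, "wy": 0, "wz": 0, "gripper": 1}

```text
clock: 4.4
position: [588.7, 409.5, 93.6]
ee_rot: [0.706, 0.053, -0.704, 0.053]
contact_force: [-1.3, 0.1, 6.2]
gripper_width: 11.3
```

Run:
```python
from h import *
a=snap("side","s3");b=snap("top","t3")
cv2.imwrite("pics/c3.png",np.hstack([cv2.resize(b[170:320,80:280],(400,300)),cv2.resize(a[250:480,50:350],(391,300))]))
go(tp(10,71,200),down(-81.4))
```

```text
clock 4.5 pos [588.8 409.5  93.6] F [-1.1  0.5  5.2] grip 10.5 j [ 0.83  0.64  0.09  0.   -1.02  0.89]
  d [-1.064e-01  1.000e-04  5.000e-04] w [ 0.   -0.2   0.01]
```

View pics/c3.png

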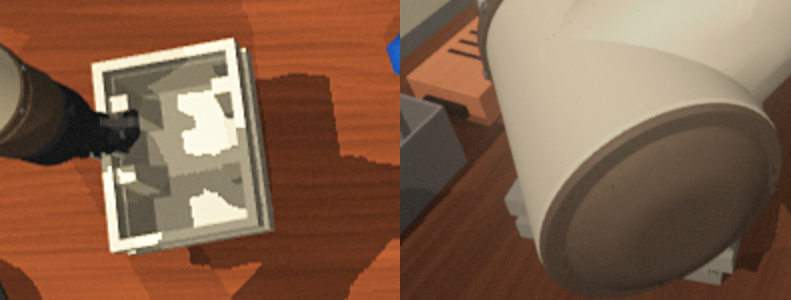

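Request:
arm_command:
  rows:
    - {"dx": -0.003, "dy": 0, "dz": 0, "wx": 0, "wy": 0, "wz": 0, "gripper": 1}
    - {"dx": -0.012, "dy": 0, "dz": 0, "wx": 0, "wy": 0, "wz": 0, "gripper": 1}
    - {"dx": -0.024, "dy": 0, "dz": 0, "wx": 0, "wy": 0, "wz": 0, "gripper": 1}
    - {"dx": -0.038, "dy": 0, "dz": 0, "wx": 0, "wy": 0, "wz": 0, "gripper": 1}
    - {"dx": -0.052, "dy": 0, "dz": 0, "wx": 0, "wy": 0, "wz": 0, "gripper": 1}
    - {"dx": -0.066, "dy": 0, "dz": 0, "wx": 0, "wy": 0, "wz": 0, "gripper": 1}
    - {"dx": -0.078, "dy": 0, "dz": 0, "wx": 0, "wy": 0, "wz": 0, "gripper": 1}
    - {"dx": -0.085, "dy": 0, "dz": 0, "wx": 0, "wy": 0, "wz": 0, "gripper": 1}

```text
clock: 5.3
position: [588.8, 409.8, 180.7]
ee_rot: [0.707, 0.054, -0.703, 0.052]
contact_force: [-0.2, -0.1, -2.0]
gripper_width: 10.2
```

Run:
```python
from h import *
a=snap("side","s4");b=snap("top","t4")
cv2.imwrite("pics/c4.png",np.hstack([cv2.resize(b[170:320,80:280],(400,300)),cv2.resize(a[250:480,50:350],(391,300))]))
# aside: tote yaw -81.4 at (560,95)
A=(560,95,np.radians(-81.4)); print(tp(10,71,170,A)); go(tp(10,71,200,A),down(-171.4))
```

```text
[631.69705649  95.72944557 170.        ]
clock 5.4 pos [588.9 409.9 180.4] F [ 0.8 -0.5 -2.7] grip 10.0 j [ 0.83  0.57  0.19  0.   -1.18  0.89]
  d [-0.0202  0.317   0.0046] w [90.01 -0.18  0.34]
```

View pics/c4.png

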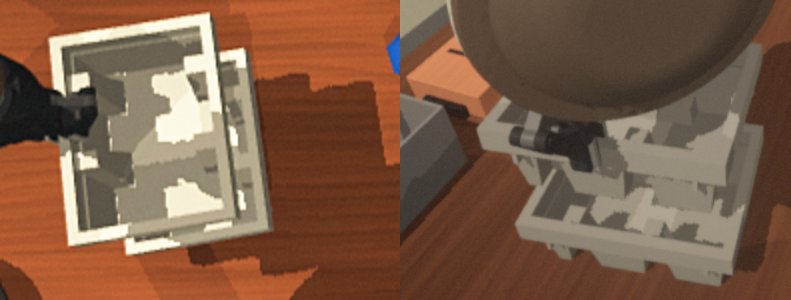

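Request:
arm_command:
  rows:
    - {"dx": -0.005, "dy": 0.01, "dz": 0.0, "wx": 3, "wy": 0, "wz": 0, "gripper": 1}
    - {"dx": -0.01, "dy": 0.03, "dz": 0.0, "wx": 9, "wy": 0, "wz": 0, "gripper": 1}
    - {"dx": -0.015, "dy": 0.055, "dz": 0.001, "wx": 16, "wy": 0, "wz": 0, "gripper": 1}
    - {"dx": -0.02, "dy": 0.08, "dz": 0.001, "wx": 23, "wy": 0, "wz": 0, "gripper": 1}
    - {"dx": -0.02, "dy": 0.105, "dz": 0.002, "wx": 30, "wy": 0, "wz": 0, "gripper": 1}
    - {"dx": -0.02, "dy": 0.13, "dz": 0.002, "wx": 37, "wy": 0, "wz": 0, "gripper": 1}
    - {"dx": -0.02, "dy": 0.155, "dz": 0.002, "wx": 43, "wy": 0, "wz": 0, "gripper": 1}
    - {"dx": -0.02, "dy": 0.175, "dz": 0.003, "wx": 48, "wy": 0, "wz": 0, "gripper": 1}

```text
clock: 6.2
position: [611.8, 234.8, 199.2]
ee_rot: [0.666, -0.239, -0.664, -0.241]
contact_force: [0.8, -0.7, -1.3]
gripper_width: 9.7
```

Run:
```python
from h import *
A=(560,95,np.radians(-81.4)); go(tp(10,71,180,A),down(-171.4))
```

```text
clock 6.2 pos [611.8 234.8 199.2] F [ 0.8 -0.7 -1.3] grip 9.7 j [ 0.61  0.46  0.04  0.   -1.15  0.27]
  d [ 0.019   0.0944 -0.1041] w [ 4.175e+01 -2.000e-02  2.700e-01]
```

Request:
arm_command:
  rows:
    - {"dx": 0, "dy": 0.016, "dz": -0.018, "wx": 7, "wy": 0, "wz": 0, "gripper": 1}
    - {"dx": 0, "dy": 0.032, "dz": -0.036, "wx": 14, "wy": 0, "wz": 0, "gripper": 1}
    - {"dx": 0.004, "dy": 0.05, "dz": -0.055, "wx": 21, "wy": 0, "wz": 0, "gripper": 1}
    - {"dx": 0.008, "dy": 0.066, "dz": -0.073, "wx": 28, "wy": 0, "wz": 0, "gripper": 1}
    - {"dx": 0.012, "dy": 0.08, "dz": -0.088, "wx": 34, "wy": 0, "wz": 0, "gripper": 1}
    - {"dx": 0.016, "dy": 0.09, "dz": -0.098, "wx": 39, "wy": 0, "wz": 0, "gripper": 1}
    - {"dx": 0.019, "dy": 0.0944, "dz": -0.1041, "wx": 41.8, "wy": 0, "wz": 0, "gripper": 1}
    - {"dx": 0.019, "dy": 0.0944, "dz": -0.1041, "wx": 41.8, "wy": 0, "wz": 0, "gripper": 1}

```text
clock: 7.0
position: [631.2, 94.5, 178.8]
ee_rot: [0.536, -0.461, -0.535, -0.462]
contact_force: [-0.7, -0.5, -2.0]
gripper_width: 10.1
```

Run:
```python
from h import *
A=(560,95,np.radians(-81.4)); 
a=snap("side","s5");b=snap("top","t5")
cv2.imwrite("pics/c5.png",np.hstack([cv2.resize(b[130:340,200:420],(400,382)),cv2.resize(a[150:450,150:464],(400,382))]))
go(tp(10,71,62,A),down(-171.4))
```

```text
clock 7.1 pos [631.6  95.7 179.6] F [ 0.4  0.5 -1.7] grip 9.9 j [ 0.4   0.44 -0.03 -0.   -1.09 -0.25]
  d [ 1.176e-01  3.000e-04 -1.000e-04] w [-0.    0.06  0.2 ]
```

View pics/c5.png

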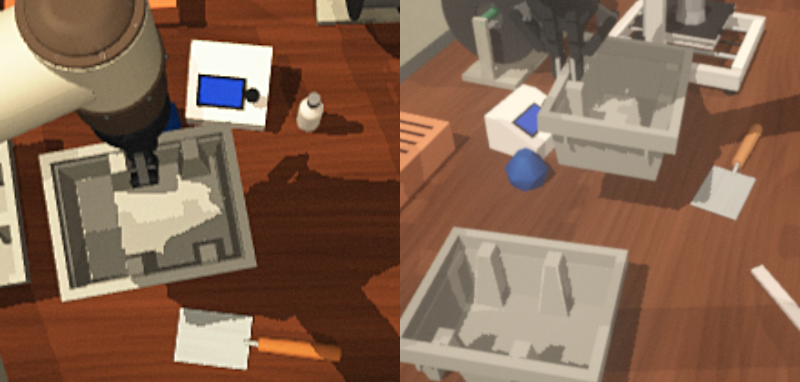

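Request:
arm_command:
  rows:
    - {"dx": 0.015, "dy": 0.0049, "dz": 0, "wx": 0, "wy": 0, "wz": 0, "gripper": 1}
    - {"dx": 0.035, "dy": 0.0099, "dz": 0.0015, "wx": 0, "wy": 0, "wz": 0, "gripper": 1}
    - {"dx": 0.055, "dy": 0.0099, "dz": 0.0015, "wx": 0, "wy": 0, "wz": 0, "gripper": 1}
    - {"dx": 0.075, "dy": 0.0099, "dz": 0.0015, "wx": 0, "wy": 0, "wz": 0, "gripper": 1}
    - {"dx": 0.092, "dy": 0.0099, "dz": 0.0015, "wx": 0, "wy": 0, "wz": 0, "gripper": 1}
    - {"dx": 0.105, "dy": 0.0099, "dz": 0.0015, "wx": 0, "wy": 0, "wz": 0, "gripper": 1}
    - {"dx": 0.112, "dy": 0.0099, "dz": 0.0015, "wx": 0, "wy": 0, "wz": 0, "gripper": 1}
    - {"dx": 0.116, "dy": 0.0099, "dz": 0.0015, "wx": 0, "wy": 0, "wz": 0, "gripper": 1}

```text
clock: 7.9
position: [622.5, 96.4, 63.6]
ee_rot: [0.537, -0.459, -0.536, -0.462]
contact_force: [0.1, 0.8, 0.7]
gripper_width: 9.7
```

Run:
```python
from h import *
A=(550,95,np.radians(-81.4)); 
a=snap("side","s6")
crop(a,220,140,440,300,3,"c6")
go(tp(10,71,57,A),down(-171.4))
```

```text
clock 7.95 pos [622.5  96.3  63.5] F [ 0.1  0.3 -0.3] grip 10.0 j [ 0.41  0.55 -0.18  0.   -0.83 -0.26]
  d [ 0.0065  0.0009 -0.0004] w [0.04 0.05 0.24]
```

View pics/c6.png

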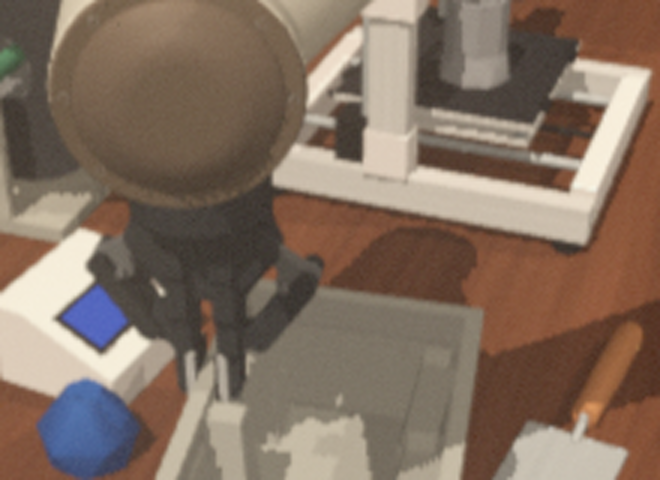

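Request:
arm_command:
  rows:
    - {"dx": 0.002, "dy": 0, "dz": 0, "wx": 0, "wy": 0, "wz": 0, "gripper": 1}
    - {"dx": 0.004, "dy": 0, "dz": 0, "wx": 0, "wy": 0, "wz": 0, "gripper": 1}
    - {"dx": 0.005, "dy": 0, "dz": 0, "wx": 0, "wy": 0, "wz": 0, "gripper": 1}
    - {"dx": 0.005, "dy": 0, "dz": 0, "wx": 0, "wy": 0, "wz": 0, "gripper": 1}
    - {"dx": 0.005, "dy": 0, "dz": 0, "wx": 0, "wy": 0, "wz": 0, "gripper": 0.6}
    - {"dx": 0.005, "dy": 0, "dz": 0, "wx": 0, "wy": 0, "wz": 0, "gripper": 0.35}
    - {"dx": 0.005, "dy": 0, "dz": 0, "wx": 0, "wy": 0, "wz": 0, "gripper": 0.35}
    - {"dx": 0.005, "dy": 0, "dz": 0, "wx": 0, "wy": 0, "wz": 0, "gripper": 0.35}

```text
clock: 8.75
position: [622.2, 96.2, 58.2]
ee_rot: [0.537, -0.46, -0.536, -0.462]
contact_force: [-0.2, -0.5, 0.4]
gripper_width: 27.7
```

Request:
arm_command:
  rows:
    - {"dx": -0.01, "dy": 0, "dz": 0, "wx": 0, "wy": 0, "wz": 0, "gripper": 0.35}
    - {"dx": -0.03, "dy": 0, "dz": 0, "wx": 0, "wy": 0, "wz": 0, "gripper": 0.35}
    - {"dx": -0.06, "dy": 0, "dz": 0, "wx": 0, "wy": 0, "wz": 0, "gripper": 0.35}
    - {"dx": -0.1, "dy": 0, "dz": 0, "wx": 0, "wy": 0, "wz": 0, "gripper": 0.2}
    - {"dx": -0.14, "dy": 0, "dz": 0, "wx": 0, "wy": 0, "wz": 0, "gripper": 0}
    - {"dx": -0.17, "dy": 0, "dz": 0, "wx": 0, "wy": 0, "wz": 0, "gripper": 0}
    - {"dx": -0.19, "dy": 0, "dz": 0, "wx": 0, "wy": 0, "wz": 0, "gripper": 0}
    - {"dx": -0.19, "dy": 0, "dz": 0, "wx": 0, "wy": 0, "wz": 0, "gripper": 0}

```text
clock: 9.55
position: [623.1, 96.3, 253.1]
ee_rot: [0.539, -0.457, -0.534, -0.465]
contact_force: [0.1, -0.4, 0.3]
gripper_width: 42.7
```

Run:
```python
from h import *
a=snap("side","s7");b=snap("top","t7")
cv2.imwrite("pics/c7.png",np.hstack([cv2.resize(b[130:340,120:420],(500,350)),cv2.resize(a[130:480,130:430],(300,350))]))
go([0,0,0],down(-171.4))
```

```text
clock 9.65 pos [621.2  96.  248.5] F [-0.5  0.3 -1.3] grip 42.7 j [ 0.41  0.38  0.04 -0.   -1.23 -0.26]
  d [ 0.2459  0.6296 -0.0021] w [0.03 0.09 0.23]
```

View pics/c7.png

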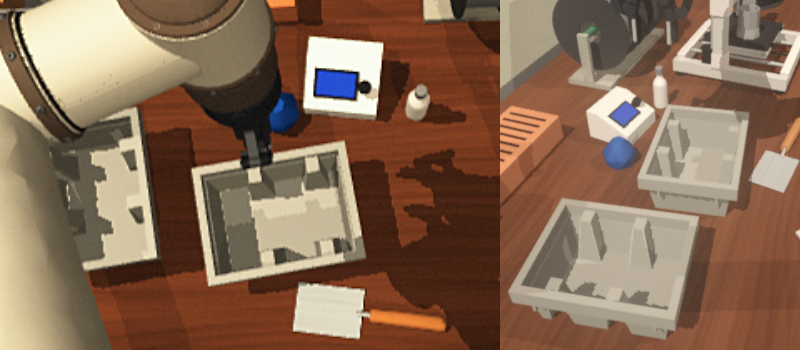

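```bash
cat >> h.py <<'E'
def octo(x,y,yaw,z,af):
    r=af/2/np.cos(np.pi/8); k=yaw+np.pi/8+np.arange(8)*np.pi/4
    return np.c_[x+r*np.cos(k),y+r*np.sin(k),np.full(8,z)]
def drawpl(im,n,x,y,yaw,s=1,off=(0,0)):
    for z,af,c in((146,46,(0,0,255)),(102,46,(0,255,255)),(80,55,(0,255,0))):
        q=(proj(n,octo(x,y,yaw,z,af))-off)*s+ (s-1)/2
        cv2.polylines(im,[np.int32(np.round(q*16))],True,c,1,cv2.LINE_AA,4)
E
python3 - <<'E'
from h import *
t=cv2.imread("pics/top0.png");s=cv2.imread("pics/side0.png")
def mk(x,y,yaw):
    a=cv2.resize(t[210:270,460:530],None,fx=6,fy=6,interpolation=cv2.INTER_CUBIC)
    b=cv2.resize(s[125:185,350:405],None,fx=6,fy=6,interpolation=cv2.INTER_CUBIC)
    a0,b0=a.copy(),b.copy()
    drawpl(a,"top",x,y,yaw,6,(460,210));drawpl(b,"side",x,y,yaw,6,(350,125))
    return np.vstack([np.hstack([a0,b0]),np.hstack([a,b])])
cv2.imwrite("pics/p1.png",cv2.resize(mk(572,-330,np.radians(-11)),(625,600)))
E
```

```text
(no output)
```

View pics/p1.png

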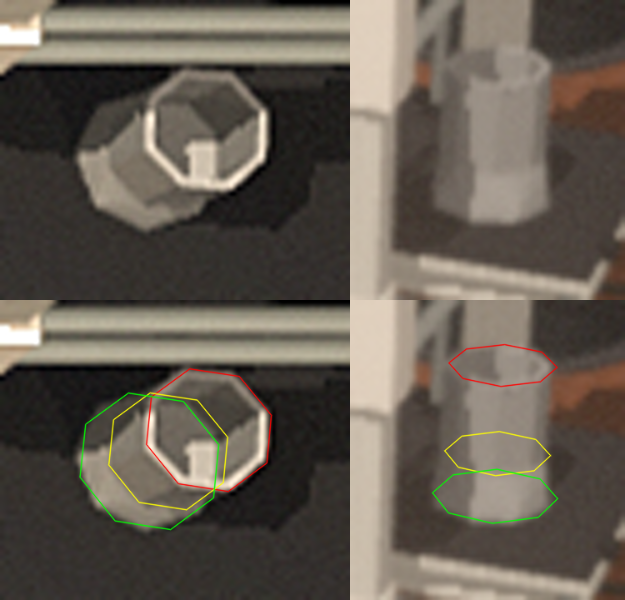

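```bash
cat >> h.py <<'E'
PL=np.array([571.5,-329.5]); LEAN=42
def plg(z,back=0,az=-101):
    R=down(az,LEAN); x=R.as_matrix()[:,0]; return np.r_[PL,z]+x*(18.7-back),R
E
python3 - <<'E'
from h import *
P,R=plg(130,120);print(P,R.as_matrix().round(2))
go([470,-110,250],R)
E
```

```text
[ 504.96243292 -316.56640714  205.28057082] [[ 0.66 -0.19 -0.73]
 [-0.13 -0.98  0.14]
 [-0.74  0.   -0.67]]
clock 9.65 pos [621.2  96.  248.5] F [-0.5  0.3 -1.3] grip 42.7 j [ 0.41  0.38  0.04 -0.   -1.23 -0.26]
  d [-0.0025  0.1804 -0.181 ] w [-67.12  36.43 -25.48]
```

Request:
arm_command:
  rows:
    - {"dx": 0, "dy": 0.02, "dz": -0.02, "wx": -6.5, "wy": 3.5, "wz": -2.5, "gripper": -0.5}
    - {"dx": 0, "dy": 0.04, "dz": -0.04, "wx": -13, "wy": 7, "wz": -5, "gripper": -1}
    - {"dx": 0, "dy": 0.063, "dz": -0.063, "wx": -20, "wy": 10.8, "wz": -7.6, "gripper": -1}
    - {"dx": 0, "dy": 0.085, "dz": -0.085, "wx": -27, "wy": 14.6, "wz": -10.2, "gripper": -1}
    - {"dx": 0, "dy": 0.107, "dz": -0.107, "wx": -34, "wy": 18.4, "wz": -12.9, "gripper": -1}
    - {"dx": 0, "dy": 0.13, "dz": -0.13, "wx": -41, "wy": 22.2, "wz": -15.5, "gripper": -1}
    - {"dx": 0, "dy": 0.152, "dz": -0.152, "wx": -48, "wy": 26, "wz": -18.2, "gripper": -1}
    - {"dx": 0, "dy": 0.172, "dz": -0.172, "wx": -55, "wy": 29.8, "wz": -20.8, "gripper": -1}

```text
clock: 10.45
position: [477.9, -97.6, 246.6]
ee_rot: [0.868, -0.169, -0.449, -0.128]
contact_force: [2.2, -2.6, 1.5]
gripper_width: 85.6
```

Run:
```python
from h import *
P,R=plg(130,120)
go(P,R)
```

```text
clock 10.45 pos [477.9 -97.6 246.6] F [ 2.2 -2.6  1.5] grip 85.6 j [ 0.13 -0.12 -0.98  1.01 -0.29  0.08]
  d [ 0.0875  0.1911 -0.0788] w [-12.88   7.14  -4.98]
```

```bash
cat > kin.py <<'E'
import numpy as np
from scipy.optimize import least_squares
from scipy.spatial.transform import Rotation as Rot
Rz=lambda a:Rot.from_rotvec([0,0,a]).as_matrix();Ry=lambda a:Rot.from_rotvec([0,a,0]).as_matrix();Rx=lambda a:Rot.from_rotvec([a,0,0]).as_matrix()
def fk(j,p,s4=1,s6=1):
    a0,h0,L1,L2,e,Lt,lat=p
    R=Rz(j[0]); P=R@np.array([a0,-lat,h0])
    R=R@Ry(j[1]); P=P+R@[0,0,L1]
    R=R@Ry(-j[2]); P=P+R@[L2,0,e]
    R=R@Rx(s4*j[3])@Ry(-j[4]); P=P+R@[Lt,0,0]
    R=R@Rx(s6*j[5])
    return P,R
E
cat > fitk.py <<'E'
from kin import *
D=[([1.5936,.3856,.0066,-.0005,-1.194,-.2586],(145.9,607.5,231)),((.98,.46,.12,0,-1.24,.66),(495.2,448.1,231.5)),((.83,.59,.17,0,-1.15,.89),(588.1,410,160.7)),((.83,.64,.09,0,-1.02,.89),(588.8,409.5,93.6)),((.83,.57,.19,0,-1.18,.89),(588.9,409.9,180.4)),((.61,.46,.04,0,-1.15,.27),(611.8,234.8,199.2)),((.4,.44,-.03,0,-1.09,-.25),(631.6,95.7,179.6)),((.41,.55,-.18,0,-.83,-.26),(622.5,96.3,63.5)),((.41,.38,.04,0,-1.23,-.26),(621.2,96,248.5))]
from bench import arm
st=arm.read_state(); D.append((st["joints"],st["position"]))
Rm=Rot.from_quat(st["ee_rot"]).as_matrix(); print(Rm.round(3), st["joint_vel"].round(2))
for s4 in(1,-1):
    f=lambda p:np.concatenate([fk(j,p,s4)[0]-np.array(q) for j,q in D])
    r=least_squares(f,[50,300,350,350,0,200,160]);print(s4,r.x.round(0),r.cost,r.fun.reshape(-1,3).round(1)[-1]);
    for s6 in(1,-1): print(fk(st["joints"],r.x,s4,s6)[1].round(3))
E
python3 fitk.py
```

```text
[[ 0.539 -0.409 -0.737]
 [-0.178 -0.91   0.375]
 [-0.823 -0.071 -0.563]] [-1.4  -0.42 -0.96  2.22  1.53 -0.05]
1 [167. 196. 489. 284. -11. 311. 166.] 5453.3735699207655 [-27.2  65.4 -42.8]
[[ 0.475  0.616  0.628]
 [ 0.31   0.551 -0.775]
 [-0.823  0.563  0.071]]
[[ 0.475  0.509  0.718]
 [ 0.31   0.667 -0.678]
 [-0.823  0.545  0.159]]
-1 [168. 194. 488. 283. -11. 309. 151.] 5528.986855953541 [ -9.7 -70.6 -43.1]
[[ 0.539 -0.662  0.521]
 [-0.178  0.515  0.839]
 [-0.823 -0.545  0.159]]
[[ 0.539 -0.737  0.409]
 [-0.178  0.375  0.91 ]
 [-0.823 -0.563  0.071]]
```

```bash
cat > kin.py <<'E'
import numpy as np
from scipy.optimize import least_squares
from scipy.spatial.transform import Rotation as Rot
Rz=lambda a:Rot.from_rotvec([0,0,a]).as_matrix();Ry=lambda a:Rot.from_rotvec([0,a,0]).as_matrix();Rx=lambda a:Rot.from_rotvec([a,0,0]).as_matrix()
def fk(j,p):
    a0,h0,L1,L2,e,Lt,lat,lat2,e2,L3=p
    R=Rz(j[0]); P=R@np.array([a0,-lat,h0])
    R=R@Ry(j[1]); P=P+R@[0,0,L1]
    R=R@Ry(-j[2]); P=P+R@[L2,0,e]
    R=R@Rx(-j[3]); P=P+R@[0,-lat2,0]
    R=R@Ry(-j[4]); P=P+R@[Lt,0,e2]
    R=R@Rx(-j[5]-np.pi/2)
    return P,R
E
cat > fitk.py <<'E'
from kin import *
D=[([1.5936,.3856,.0066,-.0005,-1.194,-.2586],(145.9,607.5,231)),((.98,.46,.12,0,-1.24,.66),(495.2,448.1,231.5)),((.83,.59,.17,0,-1.15,.89),(588.1,410,160.7)),((.83,.64,.09,0,-1.02,.89),(588.8,409.5,93.6)),((.83,.57,.19,0,-1.18,.89),(588.9,409.9,180.4)),((.61,.46,.04,0,-1.15,.27),(611.8,234.8,199.2)),((.4,.44,-.03,0,-1.09,-.25),(631.6,95.7,179.6)),((.41,.55,-.18,0,-.83,-.26),(622.5,96.3,63.5)),((.41,.38,.04,0,-1.23,-.26),(621.2,96,248.5))]
from bench import arm
st=arm.read_state(); D+=[(st["joints"],st["position"])]*2
f=lambda p:np.r_[np.concatenate([fk(j,p)[0]-np.array(q) for j,q in D]),p[9]*.1,p[8]*.02]
r=least_squares(f,[50,300,350,350,0,200,0,160,0,0]);print(r.x.round(0),r.cost);print(r.fun[:33].reshape(-1,3).round(1)); np.save("kp.npy",r.x)
E
python3 fitk.py
```

```text
[ 77.  18. 568. 428.  -2. 153. -67. 226. -83.   0.] 24.110957002940015
[[-0.9  0.5  0.2]
 [-2.3  1.5 -1.4]
 [ 1.9 -0.3 -0.2]
 [-0.8 -2.   1.4]
 [ 0.2 -1.1  1.3]
 [ 1.  -0.3 -1.7]
 [ 0.1 -1.1  2.7]
 [ 0.7  1.4 -2.3]
 [-0.3  0.6 -0.7]
 [-0.2 -0.2  0.3]
 [-0.2 -0.2  0.3]]
```

```bash
python3 - <<'E'
from bench import get_image; get_image("top")
E
sed -i 's/^st=arm.read_state.*/import pickle,os\nst=arm.read_state(); X=pickle.load(open("kd.pkl","rb")) if os.path.exists("kd.pkl") else []\nX.append((st["joints"],st["position"])); pickle.dump(X,open("kd.pkl","wb")); D+=X*2/; s/r.fun\[:33\]/r.fun[:-2]/' fitk.py; python3 fitk.py
cat >> kin.py <<'E'
LO=np.array([-3.14,-1.21,-1.07,-3.16,-2.99,-3.1]);HI=np.array([3.14,2.06,1.41,2.05,-.16,3.1])
def ik(P,R,q0,p=None):
    p=np.load("kp.npy") if p is None else p
    f=lambda q:(lambda F:np.r_[(F[0]-P)/100,(Rot.from_matrix(F[1]).inv()*R).as_rotvec()])(fk(q,p))
    r=least_squares(f,np.clip(q0,LO+.01,HI-.01),bounds=(LO,HI)); return r.x,np.linalg.norm(r.fun)
E
cat > t.py <<'E'
from h import *; from kin import ik
from bench import arm
q0=arm.read_state()["joints"];print(q0.round(2))
import h
for lean in (30,36,42,48):
  h.LEAN=lean
  for az in(-101,-86,-71):
    for back in(120,0):
      P,R=plg(130,back,az); best=min((ik(P,R,s) for s in (q0,np.array([-.2,0,-.5,0,-.8,1.6]),np.array([-.2,0.,-.5,-1,-.6,2.]))),key=lambda t:t[1]); print(lean,az,back,best[0].round(2),round(best[1],3))
E
python3 t.py
```

```text
[ 76.  17. 568. 429.  -2. 152. -65. 224. -83.   0.] 24.10371121311221
[[-0.9  0.4  0.2]
 [-2.3  1.5 -1.4]
 [ 1.9 -0.3 -0.2]
 [-0.8 -2.   1.4]
 [ 0.2 -1.1  1.3]
 [ 1.  -0.3 -1.7]
 [ 0.1 -1.1  2.7]
 [ 0.7  1.4 -2.3]
 [-0.3  0.6 -0.7]
 [-0.2 -0.1  0.3]
 [-0.2 -0.1  0.3]]
[ 0.12 -0.13 -0.99  1.02 -0.29  0.08]
30 -101 120 [-0.32  0.22 -0.16 -0.1  -0.67  1.76] 0.0
30 -101 0 [-0.31  0.41 -0.15 -0.12 -0.49  1.78] 0.0
30 -86 120 [-0.41  0.26 -0.01 -0.31 -0.85  2.21] 0.0
30 -86 0 [-0.38  0.43 -0.01 -0.35 -0.68  2.25] 0.0
30 -71 120 [-0.48  0.31  0.1  -0.44 -1.03  2.55] 0.0
30 -71 0 [-0.43  0.46  0.07 -0.48 -0.85  2.59] 0.0
36 -101 120 [-0.33  0.19 -0.19 -0.15 -0.57  1.81] 0.0
36 -101 0 [-0.33  0.39 -0.15 -0.19 -0.42  1.86] 0.0
36 -86 120 [-0.46  0.24 -0.02 -0.43 -0.81  2.32] 0.0
36 -86 0 [-0.42  0.41  0.01 -0.48 -0.65  2.37] 0.0
36 -71 120 [-0.54  0.3   0.1  -0.56 -1.01  2.66] 0.0
36 -71 0 [-0.48  0.45  0.09 -0.6  -0.85  2.7 ] 0.0
42 -101 120 [-0.36  0.16 -0.21 -0.24 -0.49  1.91] 0.0
42 -101 0 [-0.36  0.37 -0.13 -0.31 -0.36  1.99] 0.0
42 -86 120 [-0.53  0.22 -0.02 -0.57 -0.78  2.46] 0.0
42 -86 0 [-0.47  0.4   0.03 -0.62 -0.64  2.51] 0.0
42 -71 120 [-0.61  0.29  0.1  -0.69 -1.02  2.78] 0.0
42 -71 0 [-0.53  0.44  0.11 -0.74 -0.86  2.82] 0.0
48 -101 120 [-0.42  0.14 -0.2  -0.4  -0.44  2.09] 0.0
48 -101 0 [-0.41  0.35 -0.09 -0.5  -0.35  2.2 ] 0.0
48 -86 120 [-0.61  0.21 -0.02 -0.73 -0.77  2.63] 0.0
48 -86 0 [-0.54  0.39  0.04 -0.79 -0.64  2.68] 0.0
48 -71 120 [-0.68  0.29  0.09 -0.83 -1.03  2.9 ] 0.0
48 -71 0 [-0.58  0.44  0.12 -0.87 -0.88  2.94] 0.0
```

```bash
sed -i 's/LEAN=42/LEAN=40/' h.py
python3 - <<'E'
from h import *
P,R=plg(130,120); print(P)
go(P,R)
E
```

```text
[ 507.58194979 -317.07558964  207.60030209]
clock 10.5 pos [ 471.5 -102.3  242.5] F [-4.9 -3.7 -2.3] grip 85.3 j [ 0.12 -0.13 -0.99  1.02 -0.29  0.08]
  d [ 0.0875  0.1825 -0.0876] w [-12.87   5.44  -5.19]
```

Request:
arm_command:
  rows:
    - {"dx": 0.009, "dy": 0.018, "dz": -0.008, "wx": -2, "wy": 0.8, "wz": -0.8, "gripper": -1}
    - {"dx": 0.02, "dy": 0.042, "dz": -0.02, "wx": -4, "wy": 1.6, "wz": -1.5, "gripper": -1}
    - {"dx": 0.032, "dy": 0.068, "dz": -0.032, "wx": -6, "wy": 2.5, "wz": -2.4, "gripper": -1}
    - {"dx": 0.045, "dy": 0.094, "dz": -0.045, "wx": -8, "wy": 3.4, "wz": -3.2, "gripper": -1}
    - {"dx": 0.058, "dy": 0.12, "dz": -0.058, "wx": -10, "wy": 4.2, "wz": -4, "gripper": -1}
    - {"dx": 0.07, "dy": 0.146, "dz": -0.07, "wx": -12, "wy": 5, "wz": -4.8, "gripper": -1}
    - {"dx": 0.08, "dy": 0.167, "dz": -0.08, "wx": -12.9, "wy": 5.4, "wz": -5.2, "gripper": -1}
    - {"dx": 0.0875, "dy": 0.1825, "dz": -0.0876, "wx": -12.9, "wy": 5.4, "wz": -5.2, "gripper": -1}

```text
clock: 11.3
position: [492.2, -282.7, 218.4]
ee_rot: [0.893, -0.103, -0.436, -0.052]
contact_force: [0.2, -1.3, 1.0]
gripper_width: 85.4
```

```bash
python3 - <<'E'
from h import *
a=snap("side","s8");b=snap("top","t8")
cv2.imwrite("pics/c8.png",np.hstack([cv2.resize(b[150:330,400:640],(480,360)),cv2.resize(a[40:240,280:460],(320,360))]))
P,R=plg(130,0); print(P)
go(P,R)
E
python3 fitk.py|tail -3
```

```text
[ 583.29928469 -331.79354861  115.67496891]
clock 11.4 pos [ 493.3 -284.2  218.8] F [-1.  -0.3  0.3] grip 85.8 j [-0.24  0.07 -0.61 -0.04 -0.23  1.61]
  d [ 0.1419  0.0258 -0.0143] w [-2.09  2.   -1.36]
 [ 0.6  0.7 -0.4]
 [-0.5  0.   0.5]
 [ 0.6  0.7 -0.4]]
```

View pics/c8.png

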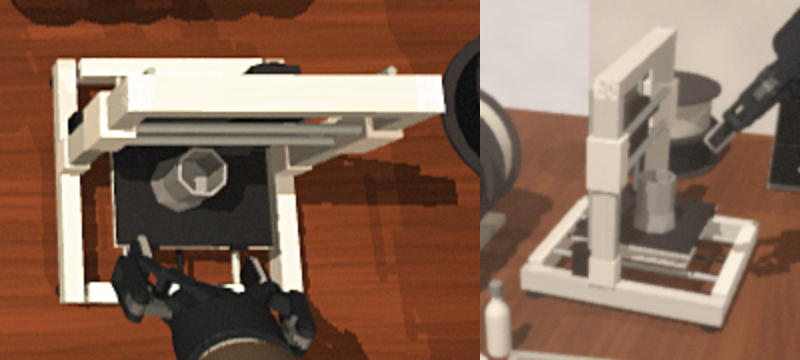

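```bash
python3 - <<'E'
from h import *
P,R=plg(130,80); print(P)
go(P,R)
E
python3 t.py | grep "42 -101"
```

```text
[ 532.82106142 -321.98157596  176.95852436]
clock 11.4 pos [ 493.3 -284.2  218.8] F [-1.  -0.3  0.3] grip 85.8 j [-0.24  0.07 -0.61 -0.04 -0.23  1.61]
  d [ 0.062   0.0277 -0.0115] w [-2.09  2.   -1.36]
42 -101 120 [-0.39  0.14 -0.44 -0.47 -0.29  2.17] 0.0
42 -101 0 [-0.4   0.38 -0.3  -0.7  -0.22  2.42] 0.0
```

```bash
sed -i 's/(30,36,42,48)/(30,35,40)/; s/(-101,-86,-71)/(-101,-96,-91,-86)/' t.py; python3 t.py; python3 fitk.py | head -3
```

```text
[-0.24  0.07 -0.61 -0.04 -0.23  1.61]
30 -101 120 [-0.32  0.18 -0.38 -0.14 -0.5   1.8 ] 0.0
30 -101 0 [-0.31  0.4  -0.35 -0.19 -0.31  1.86] 0.0
30 -96 120 [-0.37  0.19 -0.32 -0.25 -0.57  2.01] 0.0
30 -96 0 [-0.35  0.4  -0.29 -0.32 -0.39  2.08] 0.0
30 -91 120 [-0.41  0.21 -0.26 -0.33 -0.64  2.19] 0.0
30 -91 0 [-0.38  0.41 -0.24 -0.41 -0.46  2.26] 0.0
30 -86 120 [-0.45  0.23 -0.21 -0.4  -0.71  2.34] 0.0
30 -86 0 [-0.41  0.42 -0.2  -0.47 -0.53  2.41] 0.0
35 -101 120 [-0.34  0.16 -0.43 -0.22 -0.39  1.9 ] 0.0
35 -101 0 [-0.33  0.39 -0.35 -0.34 -0.24  2.01] 0.0
35 -96 120 [-0.4   0.17 -0.35 -0.37 -0.49  2.14] 0.0
35 -96 0 [-0.38  0.39 -0.28 -0.49 -0.34  2.26] 0.0
35 -91 120 [-0.46  0.19 -0.29 -0.46 -0.58  2.34] 0.0
35 -91 0 [-0.42  0.4  -0.23 -0.58 -0.42  2.44] 0.0
35 -86 120 [-0.51  0.22 -0.23 -0.53 -0.67  2.5 ] 0.0
35 -86 0 [-0.45  0.41 -0.19 -0.63 -0.51  2.58] 0.0
40 -101 120 [-0.37  0.14 -0.45 -0.38 -0.31  2.07] 0.0
40 -101 0 [-0.37  0.38 -0.32 -0.58 -0.21  2.28] 0.0
40 -96 120 [-0.45  0.16 -0.36 -0.54 -0.44  2.34] 0.0
40 -96 0 [-0.43  0.39 -0.26 -0.71 -0.32  2.51] 0.0
40 -91 120 [-0.52  0.19 -0.3  -0.64 -0.55  2.54] 0.0
40 -91 0 [-0.48  0.4  -0.22 -0.78 -0.42  2.66] 0.0
40 -86 120 [-0.58  0.21 -0.24 -0.7  -0.65  2.68] 0.0
40 -86 0 [-0.51  0.41 -0.19 -0.82 -0.51  2.79] 0.0
[ -8. 171. 568. 432.  -4. 303.  -3. 163.  -0.   0.] 31.636008027614757
[[-0.6 -0.  -0.1]
 [-2.9  0.1 -2.1]
```

```bash
sed -i 's/LEAN=40/LEAN=36/; s/az=-101)/az=-98)/' h.py
python3 - <<'E'
from h import *; from kin import ik
from bench import arm
q0=arm.read_state()["joints"]
P,R=plg(130,70); print(P,ik(P,R,q0))
go(P,R)
R=down(-81.4,36); x=R.as_matrix()[:,0]
for tx in (16,30):
  for z in (56,150):
    P=tp(tx,0,z)+x*18.7; print(tx,z,ik(P,R,[.4,.3,-.4,0,-.4,.9]))
R2=down(98.6,36,-1)
E
```

```text
[ 541.64006721 -325.30346012  171.50257181] (array([-0.37299653,  0.25659428, -0.36041258, -0.39182786, -0.3639311 ,
        2.12927481]), np.float64(2.157331504947321e-15))
clock 11.4 pos [ 493.3 -284.2  218.8] F [-1.  -0.3  0.3] grip 85.8 j [-0.24  0.07 -0.61 -0.04 -0.23  1.61]
  d [ 0.0721  0.0289 -0.0156] w [-4.54 -2.01 -3.09]
16 56 (array([ 0.50675712,  0.5435011 , -0.67484272,  2.05      , -0.29122842,
       -0.81466004]), np.float64(0.11789901500415413))
16 150 (array([ 0.4797513 ,  0.3933644 , -0.6865131 ,  2.05      , -0.22048808,
       -0.76093746]), np.float64(0.00914549085705427))
30 56 (array([ 0.49625467,  0.55696907, -0.64907905,  2.05      , -0.28120948,
       -0.80254368]), np.float64(0.11182860508879454))
30 150 (array([ 0.47043093,  0.40983105, -0.66079455,  2.05      , -0.21242586,
       -0.75160499]), np.float64(0.00483756604796588))
```

```bash
cat > t2.py <<'E'
from h import *; from kin import ik
from bench import arm
q0=arm.read_state()["joints"]
def best(P,R):
    c=[ik(P,R,s) for s in (q0,np.array([.4,.3,-.4,0,-.4,.9]),np.array([-.2,0.,-.5,-1,-.6,2.]),np.array([.2,0.3,-.3,1,-.5,0.]))]
    c=[x for x in c]; return min(c,key=lambda t:t[1])
for (x,y) in ((400,-230),(400,-300),(380,-350),(420,-260)):
  for head in(-8,-30,-45):
    R=down(head-90,36);X=R.as_matrix()[:,0]
    for z in (50,130):
        b=best(np.array([x,y,z])+18.7*X,R); print("bench",x,y,head,z,b[0].round(2),round(b[1],3))
for lean in(10,15,20,25,36):
  for head in(8.6,0,-10,-30):
    R=down(head-90,lean);X=R.as_matrix()[:,0]
    b=best(tp(10,0,56)+18.7*X,R); print("tote",lean,head,b[0].round(2),round(b[1],3))
print(onz("top",(463,360),0),onz("top",(480,400),0),onz("top",(387,325),5),onz("top",(432,300),0))
E
python3 t2.py
```

```text
bench 400 -230 -8 50 [-0.55  0.3  -0.59 -1.2  -0.25  3.1 ] 0.002
bench 400 -230 -8 130 [-0.28  0.11 -0.71 -0.56 -0.16  2.25] 0.002
bench 400 -230 -30 50 [-0.6   0.29 -0.62 -1.48 -0.16  3.1 ] 0.116
bench 400 -230 -30 130 [-0.6   0.11 -0.64 -1.48 -0.16  3.1 ] 0.211
bench 400 -230 -45 50 [-0.67  0.29 -0.63 -1.66 -0.16  3.1 ] 0.232
bench 400 -230 -45 130 [-0.34  0.12 -1.07  1.45 -0.25 -0.3 ] 0.226
bench 400 -300 -8 50 [-0.67  0.35 -0.51 -1.11 -0.34  3.1 ] 0.003
bench 400 -300 -8 130 [-0.54  0.18 -0.54 -0.74 -0.35  2.61] 0.0
bench 400 -300 -30 50 [-0.69  0.33 -0.55 -1.4  -0.16  3.1 ] 0.073
bench 400 -300 -30 130 [-0.43  0.17 -0.63 -0.56 -0.16  2.06] 0.141
bench 400 -300 -45 50 [-0.76  0.34 -0.56 -1.58 -0.16  3.1 ] 0.187
bench 400 -300 -45 130 [-0.71  0.16 -1.02  2.05 -0.16 -0.56] 0.193
bench 380 -350 -8 50 [-0.78  0.38 -0.46 -1.03 -0.41  3.1 ] 0.016
bench 380 -350 -8 130 [-0.7   0.22 -0.46 -0.79 -0.46  2.77] 0.0
bench 380 -350 -30 50 [-0.72  0.35 -0.52 -1.19 -0.16  2.91] 0.041
bench 380 -350 -30 130 [-0.52  0.19 -0.61 -0.52 -0.16  2.09] 0.079
bench 380 -350 -45 50 [-0.83  0.35 -0.52 -1.51
[... 1042 characters left out ...]
49  0.78 -0.41 -0.11] 0.0
tote 20 -30 [ 0.85  0.61 -0.38  0.64 -0.6  -0.33] 0.0
tote 25 8.6 [ 0.51  0.53 -0.68  1.84 -0.16 -0.6 ] 0.004
tote 25 0 [ 0.62  0.54 -0.66  1.55 -0.25 -0.55] 0.0
tote 25 -10 [ 0.72  0.56 -0.62  1.25 -0.35 -0.51] 0.0
tote 25 -30 [ 0.84  0.61 -0.47  0.86 -0.58 -0.55] 0.0
tote 36 8.6 [ 0.51  0.54 -0.69  2.05 -0.3  -0.82] 0.12
tote 36 0 [ 0.54  0.55 -0.7   2.05 -0.37 -0.98] 0.057
tote 36 -10 [ 0.6   0.56 -0.7   1.94 -0.45 -1.07] 0.0
tote 36 -30 [ 0.82  0.62 -0.58  1.29 -0.64 -0.94] 0.0
[ 3.27386319e+02 -2.77845294e+02  1.13686838e-13] [ 2.43929933e+02 -3.06726096e+02 -1.13686838e-13] [ 406.26879794 -117.30478077    5.        ] [ 458.32100279 -220.52267877    0.        ]
```

Request:
arm_command:
  rows:
    - {"dx": 0.006, "dy": 0.005, "dz": -0.003, "wx": -0.6, "wy": -0.3, "wz": -0.4, "gripper": -1}
    - {"dx": 0.015, "dy": 0.01, "dz": -0.005, "wx": -1.2, "wy": -0.6, "wz": -0.8, "gripper": -1}
    - {"dx": 0.027, "dy": 0.015, "dz": -0.008, "wx": -2, "wy": -0.9, "wz": -1.4, "gripper": -1}
    - {"dx": 0.038, "dy": 0.02, "dz": -0.011, "wx": -3, "wy": -1.3, "wz": -2, "gripper": -1}
    - {"dx": 0.05, "dy": 0.0245, "dz": -0.013, "wx": -3.8, "wy": -1.7, "wz": -2.6, "gripper": -1}
    - {"dx": 0.06, "dy": 0.0289, "dz": -0.0156, "wx": -4.5, "wy": -2, "wz": -3.1, "gripper": -1}
    - {"dx": 0.068, "dy": 0.0289, "dz": -0.0156, "wx": -4.5, "wy": -2, "wz": -3.1, "gripper": -1}
    - {"dx": 0.0721, "dy": 0.0289, "dz": -0.0156, "wx": -4.5, "wy": -2, "wz": -3.1, "gripper": -1}

```text
clock: 12.2
position: [541.1, -324.7, 169.8]
ee_rot: [0.888, -0.062, -0.454, -0.033]
contact_force: [-1.2, 0.5, -0.4]
gripper_width: 85.6
```

Run:
```python
from h import *
a=snap("side","s9");b=snap("top","t9")
cv2.imwrite("pics/c9.png",np.hstack([cv2.resize(b[170:310,420:570],(440,410)),cv2.resize(a[50:230,290:450],(360,410))]))
P,R=plg(130,0); print(P)
go(P,R)
```

```text
[ 582.38461488 -331.02973286  114.87138221]
clock 12.3 pos [ 541.1 -324.5  170.2] F [ 0.2  0.  -0. ] grip 85.1 j [-0.37  0.26 -0.36 -0.39 -0.36  2.12]
  d [ 0.0693  0.0008 -0.0015] w [-0.05  0.15  0.05]
```

View pics/c9.png

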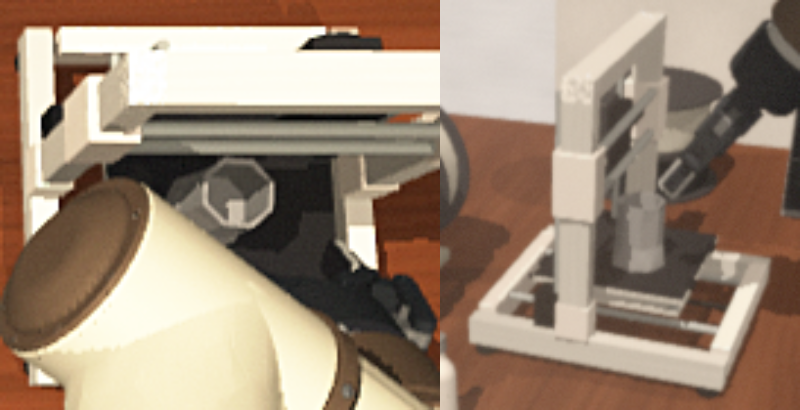

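Request:
arm_command:
  rows:
    - {"dx": 0.007, "dy": 0.0008, "dz": -0.0015, "wx": 0, "wy": 0, "wz": 0, "gripper": -1}
    - {"dx": 0.018, "dy": 0.0008, "dz": -0.0015, "wx": 0, "wy": 0, "wz": 0, "gripper": -1}
    - {"dx": 0.03, "dy": 0.0008, "dz": -0.0015, "wx": 0, "wy": 0, "wz": 0, "gripper": -1}
    - {"dx": 0.042, "dy": 0.0008, "dz": -0.0015, "wx": 0, "wy": 0, "wz": 0, "gripper": -1}
    - {"dx": 0.052, "dy": 0.0008, "dz": -0.0015, "wx": 0, "wy": 0, "wz": 0, "gripper": -1}
    - {"dx": 0.06, "dy": 0.0008, "dz": -0.0015, "wx": 0, "wy": 0, "wz": 0, "gripper": -1}
    - {"dx": 0.066, "dy": 0.0008, "dz": -0.0015, "wx": 0, "wy": 0, "wz": 0, "gripper": -1}
    - {"dx": 0.069, "dy": 0.0008, "dz": -0.0015, "wx": 0, "wy": 0, "wz": 0, "gripper": -1}

```text
clock: 13.1
position: [582.4, -331.1, 114.3]
ee_rot: [0.888, -0.062, -0.454, -0.033]
contact_force: [-0.4, -0.1, 0.0]
gripper_width: 85.4
```

Run:
```python
from h import *
a=snap("side","s10");b=snap("top","t10")
cv2.imwrite("pics/c10.png",np.hstack([cv2.resize(b[170:310,420:570],(440,410)),cv2.resize(a[50:230,290:450],(360,410))]))
P,R=plg(130,0); print(P)
go(P,R)
```

```text
[ 582.38461488 -331.02973286  114.87138221]
clock 13.2 pos [ 582.3 -331.1  114.7] F [ 0.3  0.1 -0.7] grip 85.6 j [-0.36  0.39 -0.31 -0.47 -0.29  2.21]
  d [-0.0001 -0.0001 -0.0002] w [-0.07  0.17  0.05]
```

View pics/c10.png

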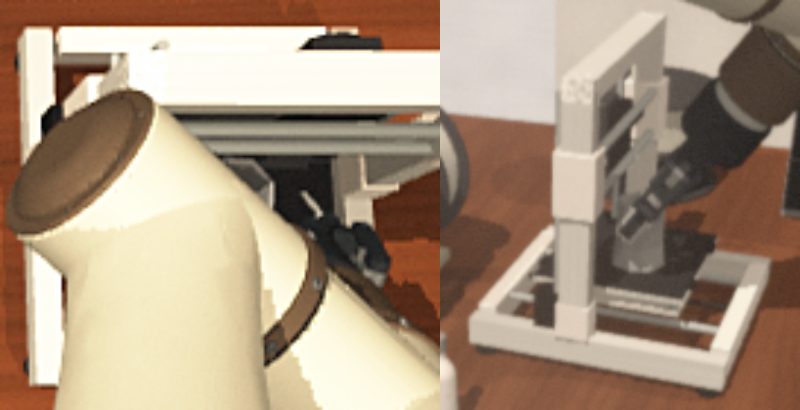

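Straddling the planter cleanly, no contact. Close.

Request:
arm_command:
  rows:
    - {"dx": 0, "dy": 0, "dz": 0, "wx": 0, "wy": 0, "wz": 0, "gripper": -0.6}
    - {"dx": 0, "dy": 0, "dz": 0, "wx": 0, "wy": 0, "wz": 0, "gripper": -0.3}
    - {"dx": 0, "dy": 0, "dz": 0, "wx": 0, "wy": 0, "wz": 0, "gripper": -0.1}
    - {"dx": 0, "dy": 0, "dz": 0, "wx": 0, "wy": 0, "wz": 0, "gripper": 0.1}
    - {"dx": 0, "dy": 0, "dz": 0, "wx": 0, "wy": 0, "wz": 0, "gripper": 0.5}
    - {"dx": 0, "dy": 0, "dz": 0, "wx": 0, "wy": 0, "wz": 0, "gripper": 1}
    - {"dx": 0, "dy": 0, "dz": 0, "wx": 0, "wy": 0, "wz": 0, "gripper": 1}
    - {"dx": 0, "dy": 0, "dz": 0, "wx": 0, "wy": 0, "wz": 0, "gripper": 1}

```text
clock: 14.0
position: [582.5, -331.2, 115.4]
ee_rot: [0.888, -0.062, -0.454, -0.032]
contact_force: [-2.7, 1.4, 6.3]
gripper_width: 45.0
```

Run:
```python
from h import *
a=snap("side","s11")
crop(a,290,50,450,230,3,"c11")
P,R=plg(130,0)
h=np.array([np.cos(np.radians(-8)),np.sin(np.radians(-8)),0])
go(P-110*h+[0,0,4],R)
```

```text
clock 14.05 pos [ 582.5 -331.2  115.4] F [-2.6  1.1  5. ] grip 45.1 j [-0.36  0.39 -0.31 -0.47 -0.29  2.21]
  d [-0.0674 -0.0001  0.0872] w [-0.05  0.1   0.04]
```

View pics/c11.png

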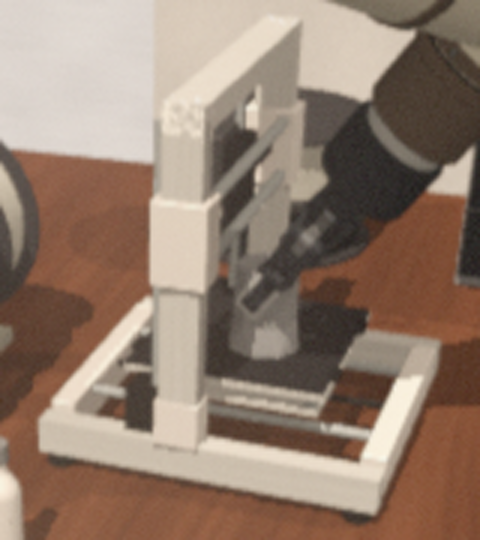

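```bash
cat > t3.py <<'E'
from h import *; from kin import ik
from bench import arm
q=arm.read_state()["joints"]
P,R=plg(130,0); h=np.array([np.cos(np.radians(-8)),np.sin(np.radians(-8)),0])
for d in (0,40,80,110):
    q,e=ik(P-d*h+[0,0,4],R,q);print("out",d,q.round(2),round(e,3))
def W(x,y,zg,head,lean):
    R=down(head-90,lean); return np.array([x,y,zg])+18.7*R.as_matrix()[:,0],R
for w in ((460,-310,180,-8,25),(460,-300,230,-8,15),(520,-100,240,0,15),(560,120,230,5,15),(*tp(24,0,200)[:2],200,8.6,15),(*tp(24,0,62)[:2],62,8.6,15)):
    P,R=W(*w); q,e=ik(P,R,q);print(np.round(w,0),q.round(2),round(e,3))
E
python3 t3.py
```

```text
out 0 [-0.36  0.38 -0.31 -0.46 -0.3   2.2 ] 0.0
out 40 [-0.39  0.33 -0.36 -0.53 -0.3   2.29] 0.0
out 80 [-0.43  0.29 -0.42 -0.59 -0.31  2.38] 0.0
out 110 [-0.46  0.25 -0.46 -0.64 -0.32  2.45] 0.0
[ 460 -310  180   -8   25] [-0.36  0.19 -0.46 -0.19 -0.5   1.94] 0.0
[ 460 -300  230   -8   15] [-0.31  0.17 -0.35 -0.06 -0.79  1.78] 0.0
[ 520 -100  240    0   15] [ 0.13  0.12 -0.43  0.05 -0.77  1.4 ] 0.0
[560 120 230   5  15] [ 0.55  0.2  -0.4   0.17 -0.75  1.  ] 0.0
[612. 341. 200.   9.  15.] [ 0.8   0.44 -0.14  0.22 -0.79  0.78] 0.0
[612. 341.  62.   9.  15.] [ 0.79  0.59 -0.31  0.34 -0.48  0.65] 0.0
```

All feasible. Draw out forwards.

Request:
arm_command:
  rows:
    - {"dx": -0.003, "dy": 0, "dz": -0.002, "wx": 0, "wy": 0, "wz": 0, "gripper": 1}
    - {"dx": -0.008, "dy": 0, "dz": 0.004, "wx": 0, "wy": 0, "wz": 0, "gripper": 1}
    - {"dx": -0.016, "dy": 0, "dz": 0.016, "wx": 0, "wy": 0, "wz": 0, "gripper": 1}
    - {"dx": -0.027, "dy": 0, "dz": 0.031, "wx": 0, "wy": 0, "wz": 0, "gripper": 1}
    - {"dx": -0.039, "dy": 0, "dz": 0.048, "wx": 0, "wy": 0, "wz": 0, "gripper": 1}
    - {"dx": -0.051, "dy": 0, "dz": 0.065, "wx": 0, "wy": 0, "wz": 0, "gripper": 1}
    - {"dx": -0.061, "dy": 0, "dz": 0.078, "wx": 0, "wy": 0, "wz": 0, "gripper": 1}
    - {"dx": -0.0674, "dy": 0, "dz": 0.0872, "wx": 0, "wy": 0, "wz": 0, "gripper": 1}

```text
clock: 14.85
position: [471.6, -315.3, 118.4]
ee_rot: [0.888, -0.062, -0.454, -0.033]
contact_force: [-0.1, 0.6, -0.8]
gripper_width: 44.7
```

```bash
cat >> h.py <<'E'
def W(x,y,zg,head,lean):
    R=down(head-90,lean); return np.array([x,y,zg])+18.7*R.as_matrix()[:,0],R
E
python3 - <<'E'
from h import *
a=snap("side","s12")
crop(a,290,50,450,230,3,"c12")
go(*W(460,-300,230,-8,15))
E
```

```text
clock 14.9 pos [ 470.5 -315.   118.2] F [-1.8  0.  -1.8] grip 45.2 j [-0.46  0.25 -0.46 -0.64 -0.32  2.45]
  d [-0.0805 -0.0136 -0.0485] w [ -0.13 -20.78   0.1 ]
```

View pics/c12.png

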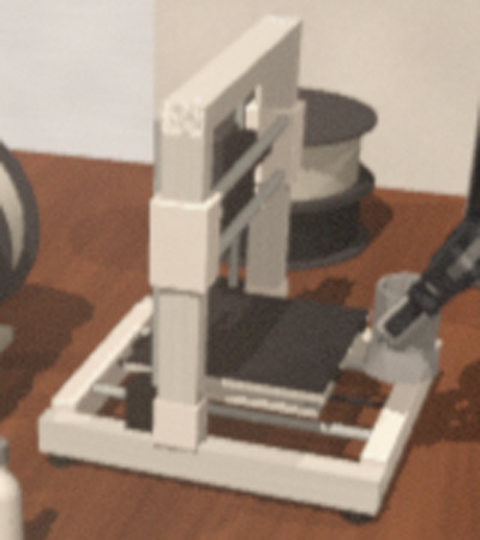

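Request:
arm_command:
  rows:
    - {"dx": -0.009, "dy": 0, "dz": -0.006, "wx": 0, "wy": -1, "wz": 0, "gripper": 1}
    - {"dx": -0.02, "dy": 0, "dz": -0.013, "wx": 0, "wy": -3, "wz": 0, "gripper": 1}
    - {"dx": -0.033, "dy": -0.004, "dz": -0.02, "wx": 0, "wy": -6, "wz": 0, "gripper": 1}
    - {"dx": -0.046, "dy": -0.006, "dz": -0.028, "wx": 0, "wy": -9.5, "wz": 0, "gripper": 1}
    - {"dx": -0.058, "dy": -0.009, "dz": -0.035, "wx": 0, "wy": -13, "wz": 0, "gripper": 1}
    - {"dx": -0.069, "dy": -0.011, "dz": -0.041, "wx": 0, "wy": -16.5, "wz": 0, "gripper": 1}
    - {"dx": -0.077, "dy": -0.013, "dz": -0.046, "wx": 0, "wy": -19.5, "wz": 0, "gripper": 1}
    - {"dx": -0.0805, "dy": -0.0136, "dz": -0.0485, "wx": 0, "wy": -20.8, "wz": 0, "gripper": 1}

```text
clock: 15.7
position: [466.1, -300.8, 213.2]
ee_rot: [0.792, -0.055, -0.607, -0.043]
contact_force: [0.6, -0.6, -1.1]
gripper_width: 45.1
```

Run:
```python
from h import *
go(*W(540,10,235,0,15))
```

```text
clock 15.7 pos [ 466.1 -300.8  213.2] F [ 0.6 -0.6 -1.1] grip 45.1 j [-0.31  0.17 -0.34 -0.06 -0.8   1.77]
  d [ 0.0058 -0.3187 -0.0343] w [-7.76 -0.04 -1.99]
```

Request:
arm_command:
  rows:
    - {"dx": 0, "dy": -0.02, "dz": -0.002, "wx": -0.5, "wy": 0, "wz": -0.1, "gripper": 1}
    - {"dx": 0.001, "dy": -0.06, "dz": -0.006, "wx": -1.5, "wy": 0, "wz": -0.3, "gripper": 1}
    - {"dx": 0.002, "dy": -0.105, "dz": -0.011, "wx": -2.6, "wy": 0, "wz": -0.6, "gripper": 1}
    - {"dx": 0.003, "dy": -0.15, "dz": -0.016, "wx": -3.7, "wy": 0, "wz": -0.9, "gripper": 1}
    - {"dx": 0.004, "dy": -0.195, "dz": -0.021, "wx": -4.8, "wy": 0, "wz": -1.2, "gripper": 1}
    - {"dx": 0.005, "dy": -0.24, "dz": -0.026, "wx": -6, "wy": 0, "wz": -1.5, "gripper": 1}
    - {"dx": 0.0055, "dy": -0.285, "dz": -0.031, "wx": -7, "wy": 0, "wz": -1.8, "gripper": 1}
    - {"dx": 0.0058, "dy": -0.3187, "dz": -0.0343, "wx": -7.8, "wy": 0, "wz": -2, "gripper": 1}

```text
clock: 16.5
position: [545.4, 12.8, 217.0]
ee_rot: [0.794, 0.001, -0.608, 0.001]
contact_force: [1.0, -0.2, -0.5]
gripper_width: 45.1
```

Run:
```python
from h import *
p=tp(24,0,0); go(*W(p[0],p[1],200,8.6,15))
```

```text
clock 16.5 pos [545.4  12.8 217. ] F [ 1.  -0.2 -0.5] grip 45.1 j [ 0.37  0.14 -0.45  0.14 -0.74  1.11]
  d [ 0.0528 -0.3288 -0.0611] w [-8.13 -0.07 -2.17]
```

Request:
arm_command:
  rows:
    - {"dx": 0.003, "dy": -0.03, "dz": -0.005, "wx": -0.6, "wy": 0, "wz": -0.2, "gripper": 1}
    - {"dx": 0.01, "dy": -0.075, "dz": -0.013, "wx": -1.8, "wy": 0, "wz": -0.5, "gripper": 1}
    - {"dx": 0.018, "dy": -0.122, "dz": -0.022, "wx": -3, "wy": 0, "wz": -0.8, "gripper": 1}
    - {"dx": 0.026, "dy": -0.169, "dz": -0.031, "wx": -4.2, "wy": 0, "wz": -1.1, "gripper": 1}
    - {"dx": 0.034, "dy": -0.216, "dz": -0.04, "wx": -5.4, "wy": 0, "wz": -1.4, "gripper": 1}
    - {"dx": 0.042, "dy": -0.262, "dz": -0.049, "wx": -6.5, "wy": 0, "wz": -1.7, "gripper": 1}
    - {"dx": 0.049, "dy": -0.303, "dz": -0.057, "wx": -7.5, "wy": 0, "wz": -2, "gripper": 1}
    - {"dx": 0.0528, "dy": -0.3288, "dz": -0.0611, "wx": -8.1, "wy": 0, "wz": -2.2, "gripper": 1}

```text
clock: 17.3
position: [617.3, 345.1, 180.4]
ee_rot: [0.791, 0.06, -0.607, 0.046]
contact_force: [0.4, -0.5, -1.5]
gripper_width: 45.0
```

Run:
```python
from h import *
a=snap("side","s13");b=snap("top","t13")
cv2.imwrite("pics/c13.png",np.hstack([cv2.resize(b[130:340,100:400],(500,350)),cv2.resize(a[180:480,80:337],(300,350))]))
p=tp(24,0,0); go(*W(p[0],p[1],65,8.6,15))
```

```text
clock 17.4 pos [617.3 345.5 180. ] F [-0.4  0.5 -0.8] grip 44.7 j [ 0.8   0.45 -0.13  0.22 -0.79  0.78]
  d [0.1283 0.0037 0.0352] w [ 0.18 -0.03  0.05]
```

View pics/c13.png

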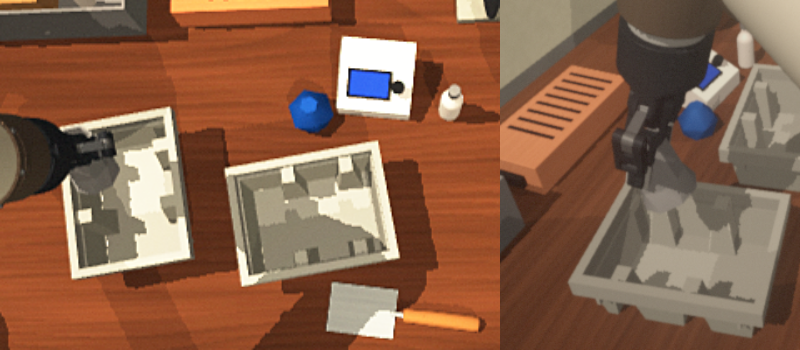

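Run:
```python
from h import *
a=cv2.imread("pics/s7.png");b=cv2.imread("pics/t13.png")
drawtote(a,"side",*UP,0);drawtote(b,"top",*UP,0)
A=(550,95,np.radians(-81.4));drawtote(a,"side",*A,0);drawtote(b,"top",*A,0)
cv2.imwrite("pics/c14.png",np.hstack([cv2.resize(b[180:310,130:350],(440,260)),cv2.resize(a[230:480,130:410],(336,300))[:260]]))
```

```text
(no output)
```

View pics/c14.png

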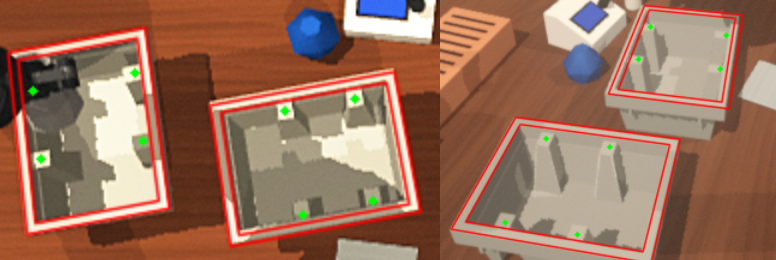

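Request:
arm_command:
  rows:
    - {"dx": 0.02, "dy": 0.0037, "dz": 0.005, "wx": 0, "wy": 0, "wz": 0, "gripper": 1}
    - {"dx": 0.045, "dy": 0.0037, "dz": 0.012, "wx": 0, "wy": 0, "wz": 0, "gripper": 1}
    - {"dx": 0.07, "dy": 0.0037, "dz": 0.019, "wx": 0, "wy": 0, "wz": 0, "gripper": 1}
    - {"dx": 0.09, "dy": 0.0037, "dz": 0.025, "wx": 0, "wy": 0, "wz": 0, "gripper": 1}
    - {"dx": 0.105, "dy": 0.0037, "dz": 0.029, "wx": 0, "wy": 0, "wz": 0, "gripper": 1}
    - {"dx": 0.117, "dy": 0.0037, "dz": 0.032, "wx": 0, "wy": 0, "wz": 0, "gripper": 1}
    - {"dx": 0.125, "dy": 0.0037, "dz": 0.034, "wx": 0, "wy": 0, "wz": 0, "gripper": 1}
    - {"dx": 0.1283, "dy": 0.0037, "dz": 0.0352, "wx": 0, "wy": 0, "wz": 0, "gripper": 1}

```text
clock: 18.2
position: [617.1, 341.4, 46.2]
ee_rot: [0.791, 0.061, -0.607, 0.047]
contact_force: [0.4, -0.4, -0.8]
gripper_width: 45.3
```

Run:
```python
from h import *
a=snap("side","s15");b=snap("top","t15")
cv2.imwrite("pics/c15.png",np.hstack([cv2.resize(b[180:310,110:260],(400,347)),cv2.resize(a[240:480,100:367],(386,347))]))
p=tp(24,0,0); go(*W(p[0],p[1],62,8.6,15))
```

```text
clock 18.3 pos [617.2 341.6  46.9] F [ 0.2  0.7 -0.7] grip 45.1 j [ 0.79  0.58 -0.32  0.34 -0.48  0.65]
  d [ 0.0028 -0.0002  0.0008] w [ 0.18 -0.02  0.04]
```

View pics/c15.png

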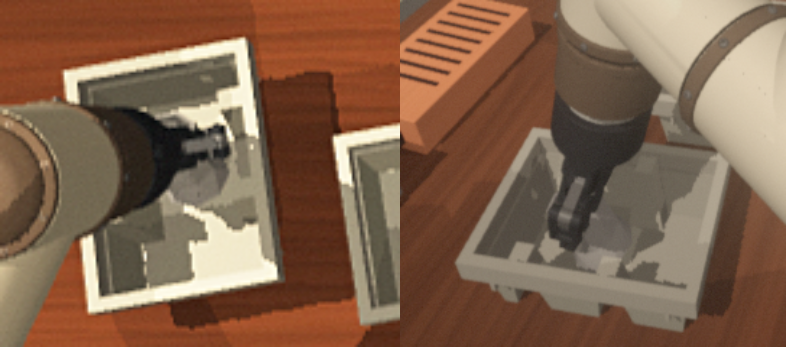

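Request:
arm_command:
  rows:
    - {"dx": 0.0015, "dy": 0, "dz": 0.0004, "wx": 0, "wy": 0, "wz": 0, "gripper": 1}
    - {"dx": 0.003, "dy": 0, "dz": 0.0008, "wx": 0, "wy": 0, "wz": 0, "gripper": 1}
    - {"dx": 0.004, "dy": 0, "dz": 0.001, "wx": 0, "wy": 0, "wz": 0, "gripper": 1}
    - {"dx": 0.004, "dy": 0, "dz": 0.001, "wx": 0, "wy": 0, "wz": 0, "gripper": 0}
    - {"dx": 0.004, "dy": 0, "dz": 0.001, "wx": 0, "wy": 0, "wz": 0, "gripper": -0.2}
    - {"dx": 0.004, "dy": 0, "dz": 0.001, "wx": 0, "wy": 0, "wz": 0, "gripper": -0.25}
    - {"dx": 0.004, "dy": 0, "dz": 0.001, "wx": 0, "wy": 0, "wz": 0, "gripper": -0.25}
    - {"dx": 0.004, "dy": 0, "dz": 0.001, "wx": 0, "wy": 0, "wz": 0, "gripper": -0.25}

```text
clock: 19.1
position: [617.2, 341.7, 42.7]
ee_rot: [0.791, 0.061, -0.607, 0.047]
contact_force: [-0.5, -0.8, 0.4]
gripper_width: 53.2
```

Run:
```python
from h import *
a=snap("side","s16")
crop(a,100,240,367,480,2,"c16")
p=tp(24,0,0); go(*W(p[0],p[1],62,8.6,15))
```

```text
clock 19.15 pos [617.2 341.7  42.7] F [ 0.9 -0.1  0.7] grip 53.5 j [ 0.79  0.59 -0.32  0.34 -0.47  0.64]
  d [-0.0012 -0.0002 -0.0002] w [ 0.18 -0.02  0.04]
```

View pics/c16.png

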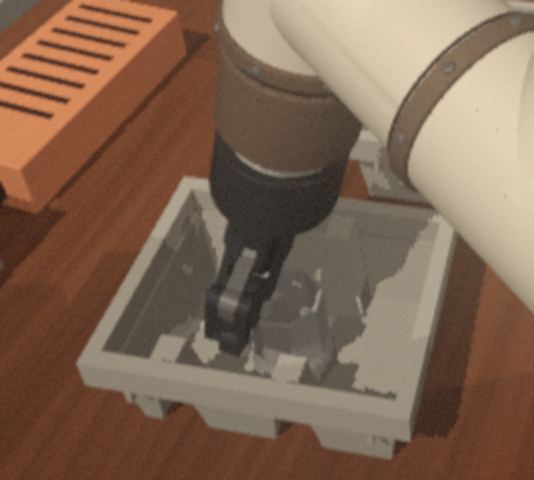

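Request:
arm_command:
  rows:
    - {"dx": -0.01, "dy": 0, "dz": 0, "wx": 0, "wy": 0, "wz": 0, "gripper": -0.25}
    - {"dx": -0.03, "dy": 0, "dz": 0, "wx": 0, "wy": 0, "wz": 0, "gripper": -0.25}
    - {"dx": -0.055, "dy": 0, "dz": 0, "wx": 0, "wy": 0, "wz": 0, "gripper": -0.25}
    - {"dx": -0.085, "dy": 0, "dz": 0, "wx": 0, "wy": 0, "wz": 0, "gripper": -0.25}
    - {"dx": -0.12, "dy": 0, "dz": 0, "wx": 0, "wy": 0, "wz": 0, "gripper": -0.1}
    - {"dx": -0.15, "dy": 0, "dz": 0, "wx": 0, "wy": 0, "wz": 0, "gripper": 0}
    - {"dx": -0.175, "dy": 0, "dz": 0, "wx": 0, "wy": 0, "wz": 0, "gripper": 0}
    - {"dx": -0.18, "dy": 0, "dz": 0, "wx": 0, "wy": 0, "wz": 0, "gripper": 0}

```text
clock: 19.95
position: [571.7, 335.8, 221.7]
ee_rot: [0.793, 0.063, -0.604, 0.045]
contact_force: [0.5, 0.4, -0.3]
gripper_width: 42.5
```

```bash
cat > t4.py <<'E'
from h import *; from kin import ik
from bench import arm
A=(549.5,96.5,np.radians(-81.4)); q=arm.read_state()["joints"]
for az in(-171.4,8.6):
  for s in(1,-1):
    P=tp(10,71*s,200,A); r=ik(P,down(az),[.5,.4,0,0,-1.1,-.3 if az<0 else 2.8]); print("aside",az,s,r[0].round(2),round(r[1],3))
F=(588.6,337.5,np.radians(188.6))
for az in(-261.4,-81.4):
  for s in(1,-1):
   for z in(131,220):
    P=tp(10,71*s,z,F); r=ik(P,down(az),[.8,.5,0,0,-1.1,-2.3 if az<-90 else .8]); print("final",az,s,z,P.round(),r[0].round(2),round(r[1],3))
E
python3 t4.py
python3 - <<'E'
from h import *
a=snap("side","s17");b=snap("top","t17")
A=(549.5,96.5,np.radians(-81.4))
drawtote(a,"side",*A,0)
cv2.imwrite("pics/c17.png",np.hstack([cv2.resize(b[170:310,110:350],(480,280)),cv2.resize(a[200:480,110:410],(300,280))]))
go(tp(10,71,200,A),down(-171.4))
E
```

```text
aside -171.4 1 [ 0.41  0.41 -0.03 -0.   -1.13 -0.26] 0.0
aside -171.4 -1 [ 0.49  0.18 -0.37 -0.   -1.03 -0.34] 0.0
aside 8.6 1 [ 0.41  0.41 -0.03 -0.   -1.13  2.88] 0.0
aside 8.6 -1 [ 0.49  0.18 -0.37 -0.   -1.03  2.8 ] 0.0
final -261.4 1 131 [589. 266. 131.] [ 0.67  0.5  -0.07 -0.   -1.   -2.09] 0.0
final -261.4 1 220 [589. 266. 220.] [ 0.67  0.43  0.05 -0.   -1.19 -2.09] 0.0
final -261.4 -1 131 [568. 406. 131.] [ 0.85  0.58  0.08  0.   -1.07 -2.27] 0.0
final -261.4 -1 220 [568. 406. 220.] [ 0.85  0.52  0.19  0.   -1.25 -2.27] 0.0
final -81.4 1 131 [589. 266. 131.] [ 0.67  0.5  -0.07 -0.   -1.    1.05] 0.0
final -81.4 1 220 [589. 266. 220.] [ 0.67  0.43  0.05 -0.   -1.19  1.05] 0.0
final -81.4 -1 131 [568. 406. 131.] [ 0.85  0.58  0.08  0.   -1.07  0.87] 0.0
final -81.4 -1 220 [568. 406. 220.] [ 0.85  0.52  0.19  0.   -1.25  0.87] 0.0
clock 20.05 pos [571.1 334.9 218.1] F [0.1 0.8 0. ] grip 43.0 j [ 0.85  0.34 -0.2   0.22 -0.83  0.74]
  d [ 0.0205  0.2425 -0.0082] w [ 89.61 -11.78  11.98]
```

View pics/c17.png

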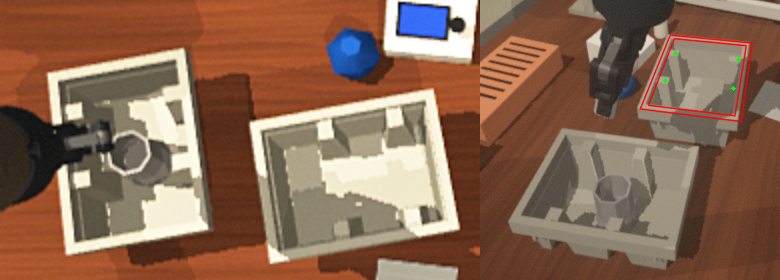

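Request:
arm_command:
  rows:
    - {"dx": 0.0, "dy": 0.01, "dz": 0.0, "wx": 7, "wy": -0.9, "wz": 0.9, "gripper": 0}
    - {"dx": 0.0, "dy": 0.03, "dz": -0.001, "wx": 14, "wy": -1.8, "wz": 1.9, "gripper": 0}
    - {"dx": 0.0, "dy": 0.055, "dz": -0.002, "wx": 22, "wy": -2.9, "wz": 2.9, "gripper": 0}
    - {"dx": 0.0, "dy": 0.08, "dz": -0.003, "wx": 30, "wy": -3.9, "wz": 4, "gripper": 0}
    - {"dx": 0.0, "dy": 0.105, "dz": -0.004, "wx": 38, "wy": -5, "wz": 5, "gripper": 0}
    - {"dx": 0.0, "dy": 0.13, "dz": -0.005, "wx": 46, "wy": -6, "wz": 6.1, "gripper": 0}
    - {"dx": 0.0, "dy": 0.155, "dz": -0.006, "wx": 53, "wy": -7, "wz": 7.1, "gripper": 0}
    - {"dx": 0.005, "dy": 0.18, "dz": -0.007, "wx": 60, "wy": -7.9, "wz": 8, "gripper": 0}

```text
clock: 20.85
position: [606.4, 157.1, 213.2]
ee_rot: [0.668, -0.308, -0.602, -0.312]
contact_force: [0.4, 1.0, -0.1]
gripper_width: 42.6
```

Run:
```python
from h import *
A=(549.5,96.5,np.radians(-81.4))
# refine aside pose from t17/s17 by clicking later; show zoom
b=cv2.imread("pics/t17.png"); drawtote(b,"top",*A,0); c=cv2.imread("pics/t17.png")
v=np.hstack([cv2.resize(x[205:310,230:350],(400,350),interpolation=cv2.INTER_CUBIC) for x in(c,b)]);cv2.imwrite("pics/c18.png",v)
go(tp(10,71,160,A),down(-171.4))
```

```text
clock 20.85 pos [606.4 157.1 213.2] F [ 0.4  1.  -0.1] grip 42.6 j [ 0.55  0.36 -0.11  0.09 -1.05  0.07]
  d [ 0.0563  0.0277 -0.0519] w [29.33 -3.83  3.79]
```

View pics/c18.png

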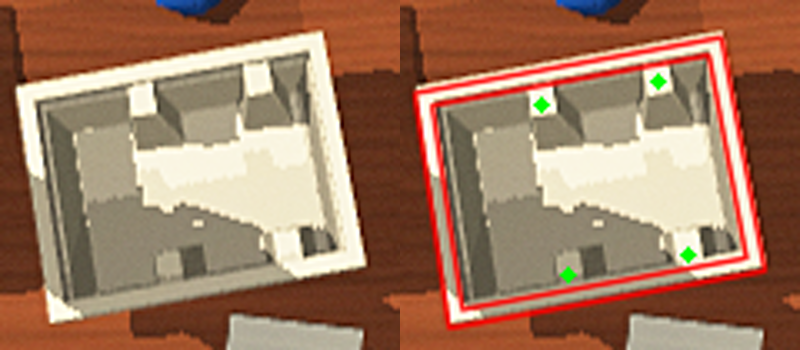

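Run:
```python
from h import *
A=(551.5,97,np.radians(-81.4))
go(tp(10,71,140,A),down(-171.4))
```

```text
clock 20.85 pos [606.4 157.1 213.2] F [ 0.4  1.  -0.1] grip 42.6 j [ 0.55  0.36 -0.11  0.09 -1.05  0.07]
  d [ 0.0764  0.0267 -0.0511] w [29.33 -3.83  3.79]
```

Request:
arm_command:
  rows:
    - {"dx": 0.005, "dy": 0.006, "dz": -0.012, "wx": 7, "wy": -0.9, "wz": 0.9, "gripper": 0.35}
    - {"dx": 0.012, "dy": 0.013, "dz": -0.025, "wx": 14, "wy": -1.8, "wz": 1.8, "gripper": 0.35}
    - {"dx": 0.02, "dy": 0.02, "dz": -0.038, "wx": 21, "wy": -2.7, "wz": 2.7, "gripper": 0.35}
    - {"dx": 0.035, "dy": 0.025, "dz": -0.047, "wx": 27, "wy": -3.5, "wz": 3.5, "gripper": 0.35}
    - {"dx": 0.052, "dy": 0.0267, "dz": -0.0511, "wx": 29.3, "wy": -3.8, "wz": 3.8, "gripper": 0.35}
    - {"dx": 0.067, "dy": 0.0267, "dz": -0.0511, "wx": 29.3, "wy": -3.8, "wz": 3.8, "gripper": 0.35}
    - {"dx": 0.0764, "dy": 0.0267, "dz": -0.0511, "wx": 29.3, "wy": -3.8, "wz": 3.8, "gripper": 0.35}
    - {"dx": 0.0764, "dy": 0.0267, "dz": -0.0511, "wx": 29.3, "wy": -3.8, "wz": 3.8, "gripper": 0.35}

```text
clock: 21.65
position: [621.8, 97.5, 137.0]
ee_rot: [-0.535, 0.463, 0.537, 0.459]
contact_force: [0.3, -0.3, 0.5]
gripper_width: 27.6
```

Run:
```python
from h import *
A=(551.5,97,np.radians(-81.4))
a=snap("side","s19");crop(a,220,140,440,300,3,"c19")
go(tp(10,71,57,A),down(-171.4))
```

```text
clock 21.7 pos [622.6  97.8 138.5] F [ 1.1 -0.2 -0.2] grip 27.4 j [ 0.41  0.47 -0.1   0.   -1.   -0.26]
  d [ 0.0815 -0.0008 -0.    ] w [ 0.08 -0.08 -0.15]
```

View pics/c19.png

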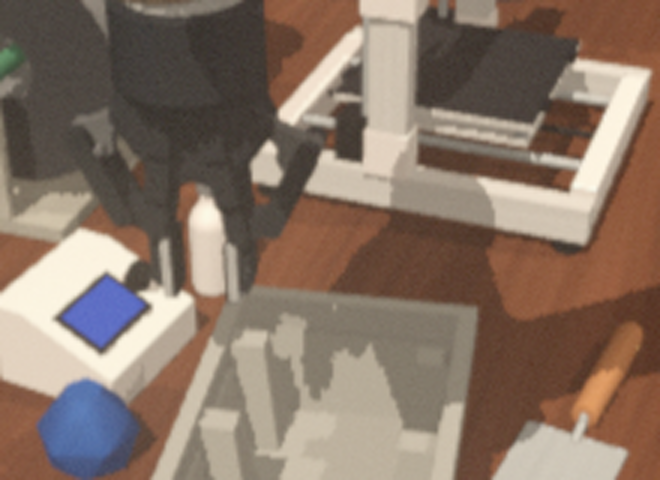

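Request:
arm_command:
  rows:
    - {"dx": 0.015, "dy": -0.0008, "dz": 0, "wx": 0, "wy": 0, "wz": 0, "gripper": 0.35}
    - {"dx": 0.032, "dy": -0.0008, "dz": 0, "wx": 0, "wy": 0, "wz": 0, "gripper": 0.35}
    - {"dx": 0.047, "dy": -0.0008, "dz": 0, "wx": 0, "wy": 0, "wz": 0, "gripper": 0.35}
    - {"dx": 0.06, "dy": -0.0008, "dz": 0, "wx": 0, "wy": 0, "wz": 0, "gripper": 0.35}
    - {"dx": 0.07, "dy": -0.0008, "dz": 0, "wx": 0, "wy": 0, "wz": 0, "gripper": 0.35}
    - {"dx": 0.077, "dy": -0.0008, "dz": 0, "wx": 0, "wy": 0, "wz": 0, "gripper": 0.35}
    - {"dx": 0.081, "dy": -0.0008, "dz": 0, "wx": 0, "wy": 0, "wz": 0, "gripper": 0.35}
    - {"dx": 0.081, "dy": -0.0008, "dz": 0, "wx": 0, "wy": 0, "wz": 0, "gripper": 0.35}

```text
clock: 22.5
position: [623.1, 97.7, 57.2]
ee_rot: [-0.536, 0.462, 0.537, 0.46]
contact_force: [-1.3, 0.4, 0.3]
gripper_width: 27.3
```

Request:
arm_command:
  rows:
    - {"dx": 0, "dy": 0, "dz": 0, "wx": 0, "wy": 0, "wz": 0, "gripper": 0.5}
    - {"dx": 0, "dy": 0, "dz": 0, "wx": 0, "wy": 0, "wz": 0, "gripper": 0.7}
    - {"dx": 0, "dy": 0, "dz": 0, "wx": 0, "wy": 0, "wz": 0, "gripper": 0.9}
    - {"dx": 0, "dy": 0, "dz": 0, "wx": 0, "wy": 0, "wz": 0, "gripper": 1}
    - {"dx": 0, "dy": 0, "dz": 0, "wx": 0, "wy": 0, "wz": 0, "gripper": 1}
    - {"dx": 0, "dy": 0, "dz": 0, "wx": 0, "wy": 0, "wz": 0, "gripper": 1}
    - {"dx": 0, "dy": 0, "dz": 0, "wx": 0, "wy": 0, "wz": 0, "gripper": 1}
    - {"dx": 0, "dy": 0, "dz": 0, "wx": 0, "wy": 0, "wz": 0, "gripper": 1}

```text
clock: 23.3
position: [624.2, 98.0, 59.3]
ee_rot: [0.537, -0.461, -0.536, -0.46]
contact_force: [0.1, 0.7, 5.9]
gripper_width: 9.7
```

Run:
```python
from h import *
A=(551.5,97,np.radians(-81.4))
a=snap("side","s20");crop(a,220,140,440,300,3,"c20")
go(tp(10,71,57,A),down(-171.4))
```

```text
clock 23.35 pos [624.2  98.   59.3] F [0.8 0.1 5.6] grip 9.8 j [ 0.41  0.56 -0.18  0.   -0.84 -0.26]
  d [ 0.0023  0.001  -0.0001] w [ 0.12 -0.1  -0.04]
```

View pics/c20.png

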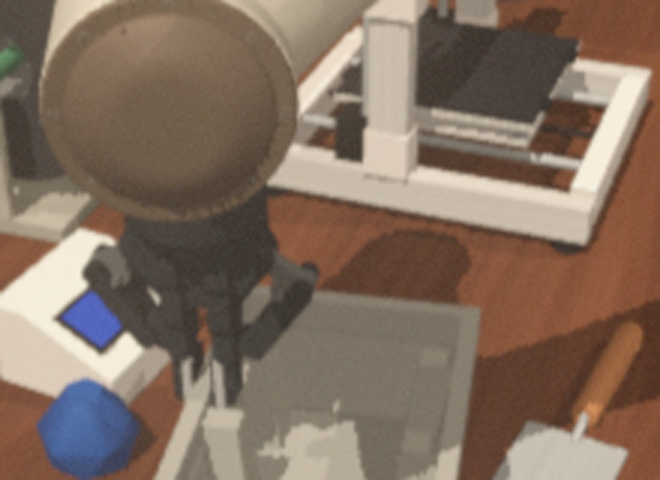

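Request:
arm_command:
  rows:
    - {"dx": -0.004, "dy": 0, "dz": 0, "wx": 0, "wy": 0, "wz": 0, "gripper": 1}
    - {"dx": -0.016, "dy": 0, "dz": 0, "wx": 0, "wy": 0, "wz": 0, "gripper": 1}
    - {"dx": -0.036, "dy": 0, "dz": 0, "wx": 0, "wy": 0, "wz": 0, "gripper": 1}
    - {"dx": -0.06, "dy": 0, "dz": 0, "wx": 0, "wy": 0, "wz": 0, "gripper": 1}
    - {"dx": -0.085, "dy": 0, "dz": 0, "wx": 0, "wy": 0, "wz": 0, "gripper": 1}
    - {"dx": -0.11, "dy": 0, "dz": 0, "wx": 0, "wy": 0, "wz": 0, "gripper": 1}
    - {"dx": -0.133, "dy": 0, "dz": 0, "wx": 0, "wy": 0, "wz": 0, "gripper": 1}
    - {"dx": -0.15, "dy": 0, "dz": 0, "wx": 0, "wy": 0, "wz": 0, "gripper": 1}

```text
clock: 24.15
position: [624.6, 98.3, 211.6]
ee_rot: [0.537, -0.46, -0.536, -0.461]
contact_force: [0.3, 0.3, -2.4]
gripper_width: 9.2
```

Run:
```python
from h import *
F=(588.6,337.5,np.radians(188.6))
a=snap("side","s21");crop(a,180,80,440,280,3,"c21")
go(tp(10,71,210,F),down(-261.4))
```

```text
clock 24.2 pos [626.   98.5 214.6] F [ 0.7 -0.3  1.1] grip 9.3 j [ 0.41  0.41 -0.    0.   -1.16 -0.26]
  d [0.0044 0.0108 0.1709] w [90.15  0.28  0.37]
```

View pics/c21.png

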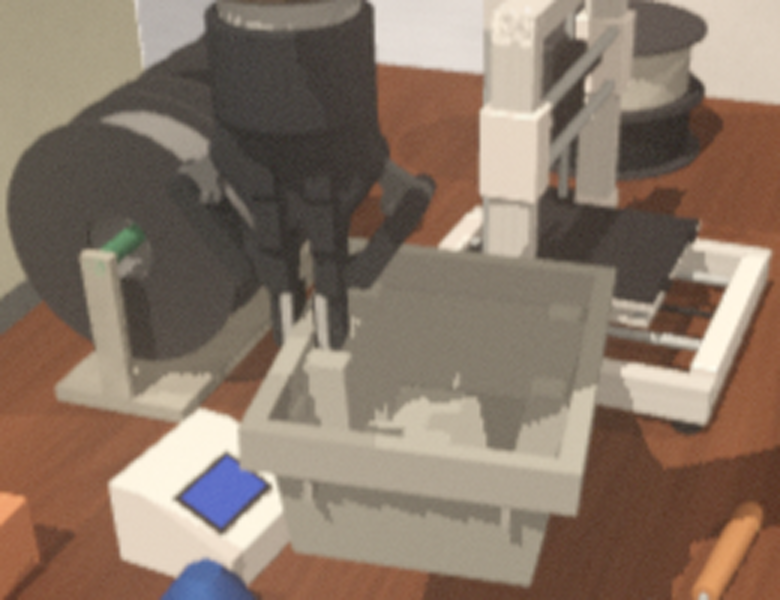

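Request:
arm_command:
  rows:
    - {"dx": 0, "dy": 0.001, "dz": 0.008, "wx": 3, "wy": 0, "wz": 0, "gripper": 1}
    - {"dx": 0, "dy": 0.002, "dz": 0.02, "wx": 9, "wy": 0, "wz": 0, "gripper": 1}
    - {"dx": 0, "dy": 0.003, "dz": 0.034, "wx": 16, "wy": 0, "wz": 0, "gripper": 1}
    - {"dx": 0, "dy": 0.004, "dz": 0.048, "wx": 23, "wy": 0, "wz": 0, "gripper": 1}
    - {"dx": 0, "dy": 0.005, "dz": 0.062, "wx": 30, "wy": 0, "wz": 0, "gripper": 1}
    - {"dx": 0, "dy": 0.006, "dz": 0.076, "wx": 37, "wy": 0, "wz": 0, "gripper": 1}
    - {"dx": 0, "dy": 0.007, "dz": 0.09, "wx": 43, "wy": 0.1, "wz": 0.1, "gripper": 1}
    - {"dx": 0, "dy": 0.008, "dz": 0.1, "wx": 48, "wy": 0.1, "wz": 0.1, "gripper": 1}

```text
clock: 25.0
position: [602.3, 196.8, 213.7]
ee_rot: [-0.303, 0.638, 0.301, 0.64]
contact_force: [0.4, 0.2, -2.4]
gripper_width: 9.4
```

Run:
```python
from h import *
F=(588.6,337.5,np.radians(188.6))
go(tp(10,71,212,F),down(-261.4))
```

```text
clock 25.0 pos [602.3 196.8 213.7] F [ 0.4  0.2 -2.4] grip 9.4 j [ 0.57  0.41  0.    0.   -1.16 -1.26]
  d [0.0016 0.0538 0.0451] w [41.95  0.17  0.19]
```

Request:
arm_command:
  rows:
    - {"dx": 0, "dy": 0.009, "dz": 0.007, "wx": 7, "wy": 0, "wz": 0, "gripper": 1}
    - {"dx": 0, "dy": 0.018, "dz": 0.015, "wx": 14, "wy": 0, "wz": 0, "gripper": 1}
    - {"dx": 0, "dy": 0.027, "dz": 0.023, "wx": 21, "wy": 0.1, "wz": 0.1, "gripper": 1}
    - {"dx": 0.001, "dy": 0.036, "dz": 0.03, "wx": 28, "wy": 0.1, "wz": 0.1, "gripper": 1}
    - {"dx": 0.0015, "dy": 0.044, "dz": 0.037, "wx": 34, "wy": 0.1, "wz": 0.1, "gripper": 1}
    - {"dx": 0.0016, "dy": 0.05, "dz": 0.042, "wx": 39, "wy": 0.2, "wz": 0.2, "gripper": 1}
    - {"dx": 0.0016, "dy": 0.0538, "dz": 0.0451, "wx": 42, "wy": 0.2, "wz": 0.2, "gripper": 1}
    - {"dx": 0.0016, "dy": 0.0538, "dz": 0.0451, "wx": 42, "wy": 0.2, "wz": 0.2, "gripper": 1}

```text
clock: 25.8
position: [588.8, 266.1, 211.1]
ee_rot: [-0.053, 0.706, 0.053, 0.704]
contact_force: [0.2, -0.2, -1.9]
gripper_width: 9.0
```

Run:
```python
from h import *
F=(588.6,337.5,np.radians(188.6))
a=snap("side","s22");b=snap("top","t22");crop(b,70,150,270,310,4,"zt22");crop(a,100,220,370,450,2.5,"zs22")
go(tp(10,71,150,F),down(-261.4))
```

```text
clock 25.9 pos [589.  265.5 211.4] F [ 0.3  0.3 -1.4] grip 9.4 j [ 0.67  0.43  0.04 -0.   -1.17 -2.09]
  d [0.0614 0.0003 0.0005] w [ 0.02 -0.11  0.03]
```

View pics/zt22.png

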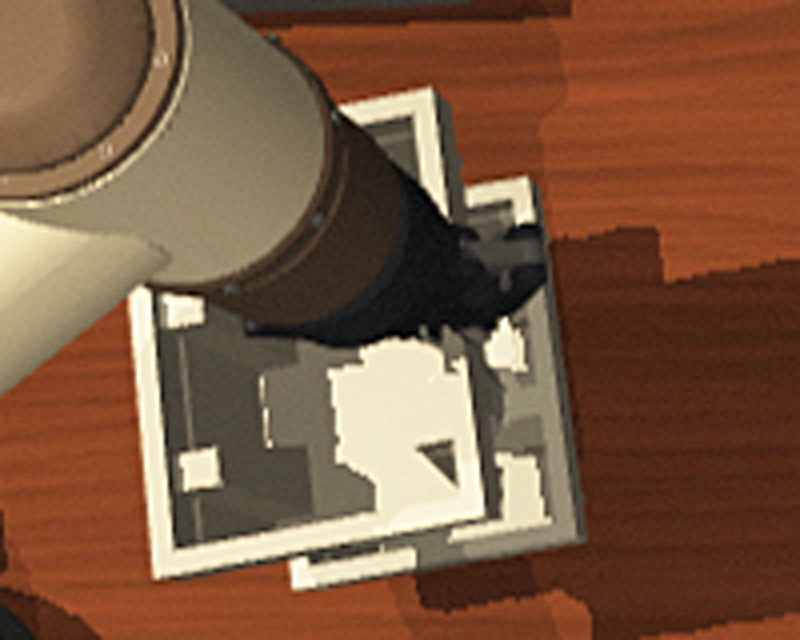

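View pics/zs22.png

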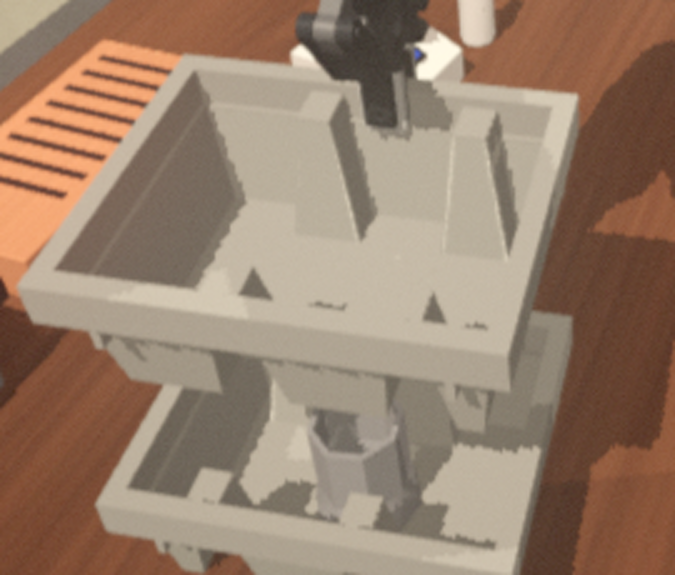

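```bash
cat > fit22.py <<'E'
from h import *
def fit(Tpts,Spts,x0):
    # dict corner-index->pixel ; OUT order ++,+-,--,-+
    def f(p,full=False):
        R=Rot.from_euler("ZYX",[p[2],p[4],p[5]]).as_matrix()
        w=lambda c:R@np.array(c,float)+[p[0],p[1],p[3]]
        e=[]
        for n,D in(("top",Tpts),("side",Spts)):
            for i,uv in D.items(): e.append(proj(n,[w(OUT[i])])[0]-uv)
        return np.r_[np.ravel(e),p[4]*10,p[5]*10]
    return least_squares(f,x0)
if __name__=="__main__":
    T={1:np.array([155,578])/4+[70,150],0:np.array([485,517])/4+[70,150],3:np.array([436,88])/4+[70,150]}
    S={2:np.array([22,288])/2.5+[100,220],3:np.array([183,57])/2.5+[100,220],0:np.array([578,95])/2.5+[100,220],1:np.array([515,357])/2.5+[100,220]}
    r=fit(T,S,[588,337,np.radians(188.6),150,0,0]);print(r.x[:4].round(1),np.degrees(r.x[[2,4,5]]).round(2),r.fun.round(1))
E
python3 fit22.py
```

```text
[584.7 333.3   3.3 147.2] [ 1.8895e+02 -7.0000e-02  2.6300e+00] [ 0.3  0.1  0.6 -0.8 -1.2 -0.1 -0.6  0.6  1.2 -0.2  1.   0.2 -0.6 -0.4
 -0.   0.5]
```

Request:
arm_command:
  rows:
    - {"dx": 0.005, "dy": 0.0006, "dz": 0.0026, "wx": 0, "wy": 0, "wz": 0.5, "gripper": 1}
    - {"dx": 0.015, "dy": 0.0006, "dz": 0.0026, "wx": 0, "wy": 0, "wz": 1, "gripper": 1}
    - {"dx": 0.025, "dy": 0.0006, "dz": 0.0026, "wx": 0, "wy": 0, "wz": 1.6, "gripper": 1}
    - {"dx": 0.035, "dy": 0.0006, "dz": 0.0026, "wx": 0, "wy": 0, "wz": 2.2, "gripper": 1}
    - {"dx": 0.045, "dy": 0.0006, "dz": 0.0026, "wx": 0, "wy": 0, "wz": 2.6, "gripper": 1}
    - {"dx": 0.053, "dy": 0.0006, "dz": 0.0026, "wx": 0, "wy": 0, "wz": 2.6, "gripper": 1}
    - {"dx": 0.059, "dy": 0.0006, "dz": 0.0026, "wx": 0, "wy": 0, "wz": 2.6, "gripper": 1}
    - {"dx": 0.059, "dy": 0.0006, "dz": 0.0026, "wx": 0, "wy": 0, "wz": 2.6, "gripper": 1}

```text
clock: 26.7
position: [590.8, 266.2, 151.1]
ee_rot: [-0.038, 0.707, 0.068, 0.702]
contact_force: [-0.1, 0.1, -2.4]
gripper_width: 9.6
```

Run:
```python
from h import *
F=(588.6,337.5,np.radians(188.6))
a=snap("side","s23");b=snap("top","t23");crop(b,70,150,270,310,4,"zt23");crop(a,100,220,370,460,2.5,"zs23")
go(tp(10,71,150,F),down(-261.4))
```

```text
clock 26.8 pos [591.5 266.6 152.5] F [-0.6 -1.1 -2.7] grip 9.3 j [ 0.65  0.48 -0.03 -0.05 -1.04 -2.05]
  d [ 0.0025 -0.0006 -0.0023] w [ 0.04 -0.08 -2.56]
```

View pics/zt23.png

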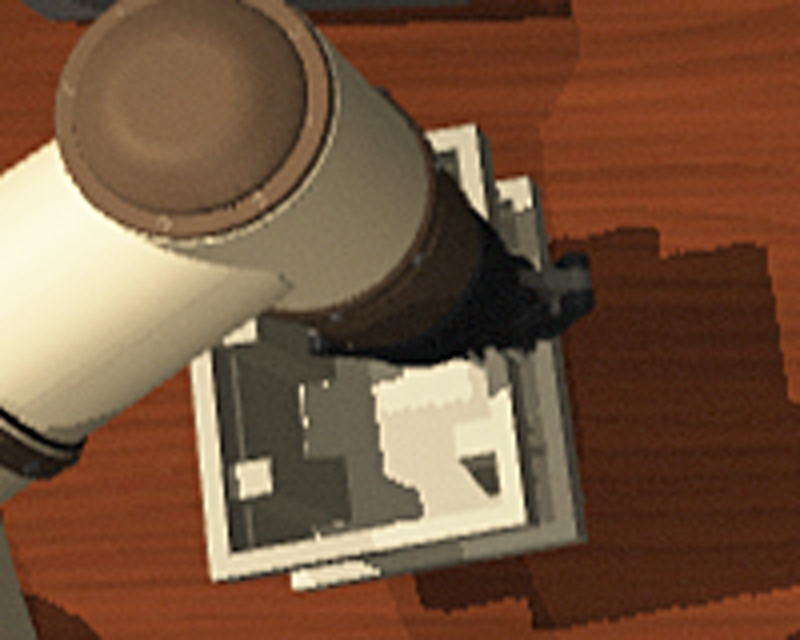

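View pics/zs23.png

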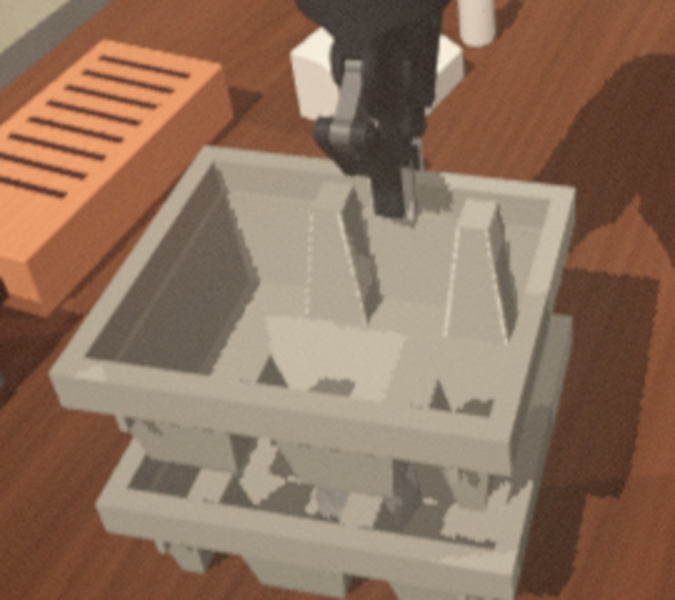

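Run:
```python
from fit22 import *
T={1:np.array([213,580])/4+[70,150],0:np.array([526,523])/4+[70,150],3:np.array([478,124])/4+[70,150]}
S={2:np.array([52,375])/2.5+[100,220],3:np.array([208,147])/2.5+[100,220],0:np.array([576,187])/2.5+[100,220],1:np.array([513,440])/2.5+[100,220]}
r=fit(T,S,[588,337,np.radians(188.6),90,0,0]);print(r.x[[0,1,3]].round(1),np.degrees(r.x[[2,4,5]]).round(2),r.fun.round(1))
```

```text
[585.6 335.9  91. ] [ 1.8868e+02 -7.2000e-01  2.0000e-02] [-0.2 -0.   0.5 -0.2 -0.2  0.3  0.2 -0.2 -0.5  0.2  0.5 -0.2 -0.3  0.2
 -0.1  0. ]
```

Request:
arm_command:
  rows:
    - {"dx": 0.0, "dy": 0.0005, "dz": 0.0013, "wx": 0, "wy": 0, "wz": 0, "gripper": 1}
    - {"dx": 0.002, "dy": 0.001, "dz": 0.0027, "wx": 0, "wy": 0, "wz": 0, "gripper": 1}
    - {"dx": 0.005, "dy": 0.0008, "dz": 0.0027, "wx": 0, "wy": 0, "wz": 0, "gripper": 1}
    - {"dx": 0.008, "dy": 0.0007, "dz": 0.0027, "wx": 0, "wy": 0, "wz": 0, "gripper": 1}
    - {"dx": 0.011, "dy": 0.0006, "dz": 0.0027, "wx": 0, "wy": 0, "wz": 0, "gripper": 1}
    - {"dx": 0.013, "dy": 0.0005, "dz": 0.0027, "wx": 0, "wy": 0, "wz": 0, "gripper": 1}
    - {"dx": 0.0145, "dy": 0.0004, "dz": 0.0027, "wx": 0, "wy": 0, "wz": 0, "gripper": 1}
    - {"dx": 0.015, "dy": 0.0004, "dz": 0.0027, "wx": 0, "wy": 0, "wz": 0, "gripper": 1}

```text
clock: 27.6
position: [594.0, 268.0, 137.3]
ee_rot: [-0.038, 0.707, 0.069, 0.703]
contact_force: [0.5, 0.4, -1.3]
gripper_width: 8.9
```

Run:
```python
from h import *
F=(588.6,337.5,np.radians(188.6))
a=snap("side","s24");crop(a,100,250,370,480,2.5,"zs24")
go(tp(10,71,133,F),down(-261.4))
```

```text
clock 27.65 pos [594.  268.  137.4] F [-0.6  0.2 -1.9] grip 9.0 j [ 0.65  0.5  -0.04 -0.05 -1.01 -2.05]
  d [ 0.0043 -0.0017 -0.0049] w [ 0.04 -0.09 -2.55]
```

View pics/zs24.png

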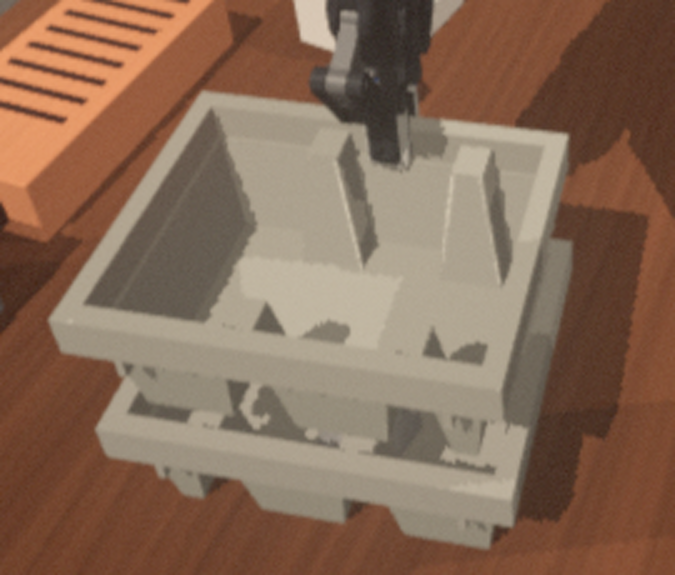

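Request:
arm_command:
  rows:
    - {"dx": 0.001, "dy": 0, "dz": 0, "wx": 0, "wy": 0, "wz": 0, "gripper": 1}
    - {"dx": 0.0015, "dy": 0, "dz": 0, "wx": 0, "wy": 0, "wz": 0, "gripper": 1}
    - {"dx": 0.002, "dy": 0, "dz": 0, "wx": 0, "wy": 0, "wz": 0, "gripper": 1}
    - {"dx": 0.0025, "dy": 0, "dz": 0, "wx": 0, "wy": 0, "wz": 0, "gripper": 1}
    - {"dx": 0.003, "dy": 0, "dz": 0, "wx": 0, "wy": 0, "wz": 0, "gripper": 1}
    - {"dx": 0.003, "dy": 0, "dz": 0, "wx": 0, "wy": 0, "wz": 0, "gripper": 1}
    - {"dx": 0.003, "dy": 0, "dz": 0, "wx": 0, "wy": 0, "wz": 0, "gripper": 1}
    - {"dx": 0.003, "dy": 0, "dz": 0, "wx": 0, "wy": 0, "wz": 0, "gripper": 1}

```text
clock: 28.45
position: [594.0, 268.2, 134.4]
ee_rot: [-0.038, 0.707, 0.069, 0.703]
contact_force: [0.8, -0.0, -1.5]
gripper_width: 9.5
```

Run:
```python
from h import *
F=(588.6,337.5,np.radians(188.6))
a=snap("side","s25");b=snap("top","t25");crop(b,70,150,270,310,4,"zt25");crop(a,100,250,370,480,2.5,"zs25")
go(tp(10,71,133,F),down(-261.4))
```

```text
clock 28.55 pos [594.  268.2 134.4] F [-0.1  0.2 -1.8] grip 9.2 j [ 0.65  0.5  -0.04 -0.05 -1.01 -2.05]
  d [ 0.0013 -0.0017 -0.005 ] w [ 0.04 -0.09 -2.56]
```

View pics/zs25.png

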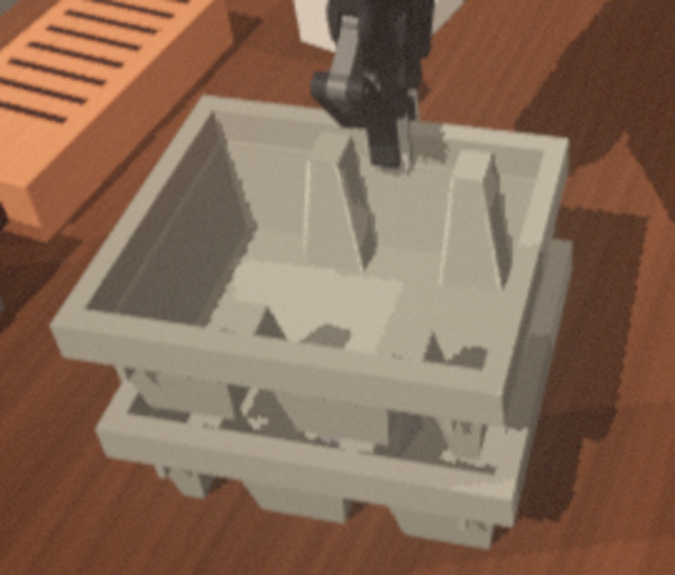

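View pics/zt25.png

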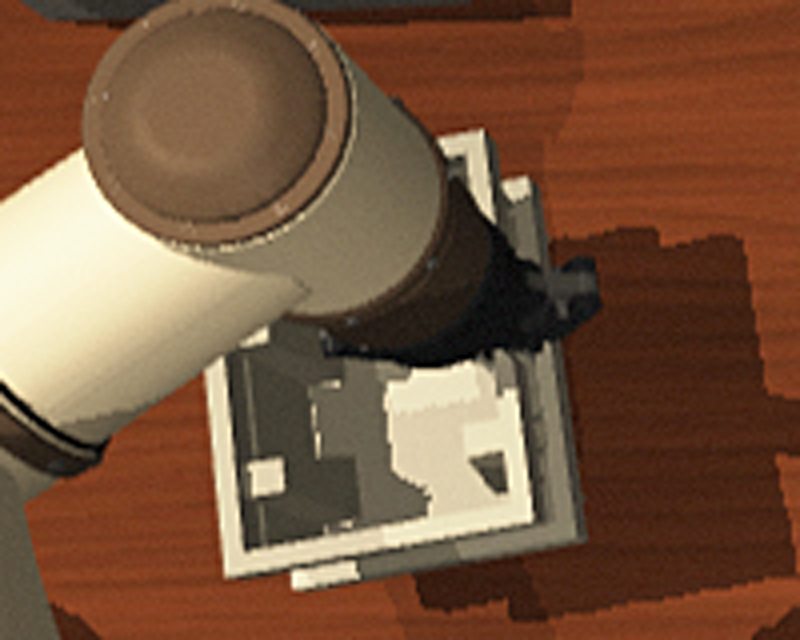

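Run:
```python
from fit22 import *
T={1:np.array([225,578])/4+[70,150],0:np.array([534,522])/4+[70,150],3:np.array([487,129])/4+[70,150]}
o=[100,250]
S={2:np.array([52,327])/2.5+o,3:np.array([207,96])/2.5+o,0:np.array([568,139])/2.5+o,1:np.array([506,391])/2.5+o}
r=fit(T,S,[588,337,np.radians(188.6),90,0,0]);print(r.x[[0,1,3]].round(1),np.degrees(r.x[[2,4,5]]).round(2),r.fun.round(1))
# lower in side
a=cv2.imread("pics/s25.png");drawtote(a,"side",*UP,0);drawtote(a,"side",r.x[0],r.x[1],r.x[2],r.x[3]);crop(a,100,250,370,480,2.5,"zs25b")
```

```text
[588.7 338.4  74.4] [188.75  -0.59  -0.39] [-0.1 -0.5  0.2 -0.7 -0.7  0.2  0.6 -0.6 -0.6  0.7  1.  -0.4 -0.3  0.5
 -0.1 -0.1]
```

View pics/zs25b.png

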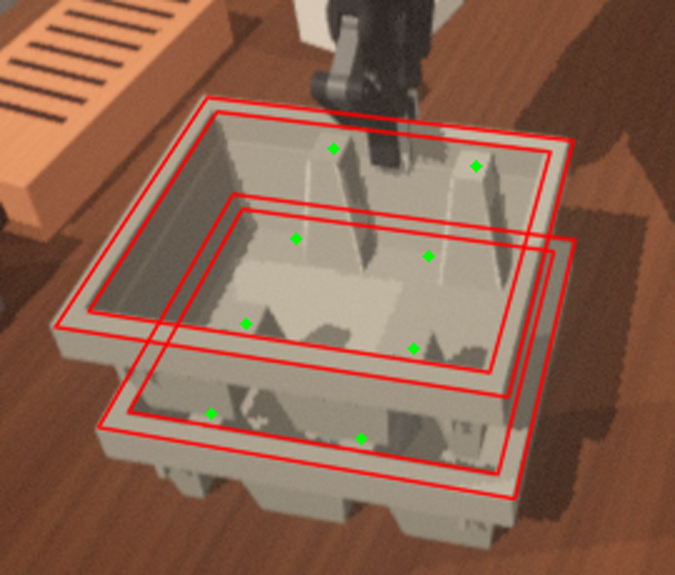

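Request:
arm_command:
  rows:
    - {"dx": 0.001, "dy": 0, "dz": 0, "wx": 0, "wy": 0, "wz": 0, "gripper": 1}
    - {"dx": 0.0015, "dy": 0, "dz": 0, "wx": 0, "wy": 0, "wz": 0, "gripper": 1}
    - {"dx": 0.002, "dy": 0, "dz": 0, "wx": 0, "wy": 0, "wz": 0, "gripper": 1}
    - {"dx": 0.002, "dy": 0, "dz": 0, "wx": 0, "wy": 0, "wz": 0, "gripper": 0.9}
    - {"dx": 0.002, "dy": 0, "dz": 0, "wx": 0, "wy": 0, "wz": 0, "gripper": 0.7}
    - {"dx": 0.002, "dy": 0, "dz": 0, "wx": 0, "wy": 0, "wz": 0, "gripper": 0.5}
    - {"dx": 0.002, "dy": 0, "dz": 0, "wx": 0, "wy": 0, "wz": 0, "gripper": 0.3}
    - {"dx": 0.002, "dy": 0, "dz": 0, "wx": 0, "wy": 0, "wz": 0, "gripper": 0.3}

```text
clock: 29.35
position: [594.2, 268.4, 132.8]
ee_rot: [-0.037, 0.706, 0.069, 0.703]
contact_force: [0.4, 1.0, -0.0]
gripper_width: 30.1
```

Request:
arm_command:
  rows:
    - {"dx": 0, "dy": 0, "dz": 0, "wx": 0, "wy": 0, "wz": 0, "gripper": 0.3}
    - {"dx": -0.01, "dy": 0, "dz": 0, "wx": 0, "wy": 0, "wz": 0, "gripper": 0.3}
    - {"dx": -0.025, "dy": 0, "dz": 0, "wx": 0, "wy": 0, "wz": 0, "gripper": 0.3}
    - {"dx": -0.05, "dy": 0, "dz": 0, "wx": 0, "wy": 0, "wz": 0, "gripper": 0.3}
    - {"dx": -0.085, "dy": 0, "dz": 0, "wx": 0, "wy": 0, "wz": 0, "gripper": 0.3}
    - {"dx": -0.12, "dy": 0, "dz": 0, "wx": 0, "wy": 0, "wz": 0, "gripper": 0.3}
    - {"dx": -0.15, "dy": 0, "dz": 0, "wx": 0, "wy": 0, "wz": 0, "gripper": 0.3}
    - {"dx": -0.16, "dy": 0, "dz": 0, "wx": 0, "wy": 0, "wz": 0, "gripper": 0.3}

```text
clock: 30.15
position: [596.8, 261.6, 298.1]
ee_rot: [-0.036, 0.704, 0.07, 0.706]
contact_force: [-0.0, 0.4, -0.1]
gripper_width: 29.9
```

Run:
```python
from h import *
F=(588.6,337.5,np.radians(188.6))
a=snap("side","s26");b=snap("top","t26");crop(b,70,150,270,310,4,"zt26");crop(a,100,250,370,480,2.5,"zs26")
go(tp(10,71,133,F),down(-261.4))
```

```text
clock 30.25 pos [595.9 261.5 295.1] F [ 0.2  0.5 -0.3] grip 29.8 j [ 0.64  0.39  0.19 -0.04 -1.34 -2.05]
  d [ 0.1621 -0.0024 -0.0064] w [ 0.04  0.19 -2.69]
```

View pics/zs26.png

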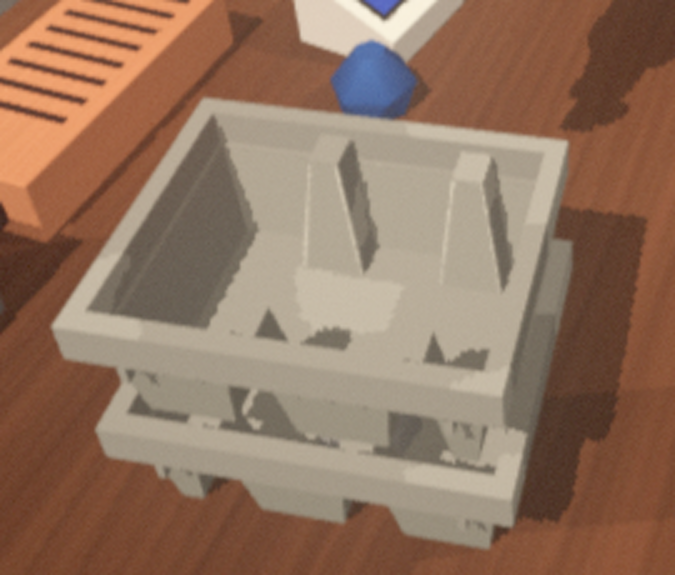

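View pics/zt26.png

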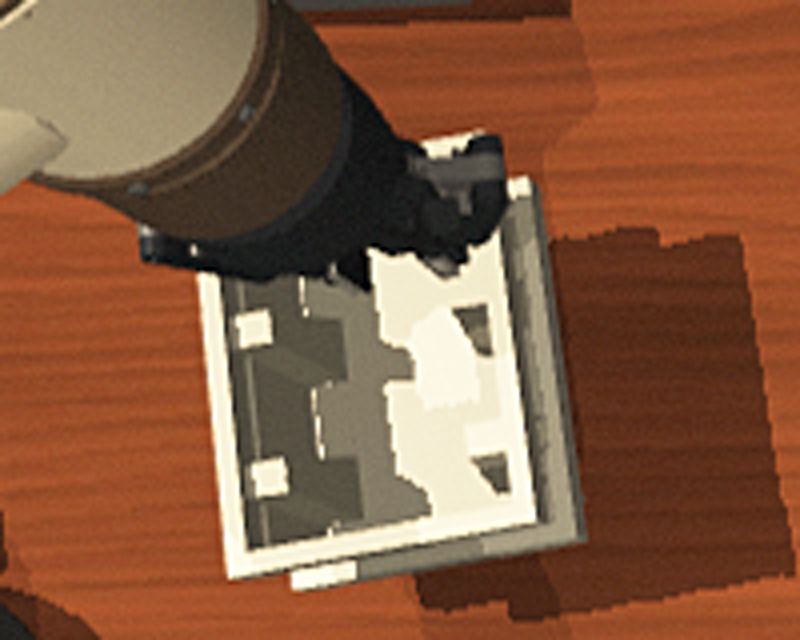

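Request:
arm_command:
  rows:
    - {"dx": -0.01, "dy": -0.03, "dz": 0, "wx": 0, "wy": 0, "wz": 0, "gripper": 0.3}
    - {"dx": -0.01, "dy": -0.07, "dz": 0, "wx": 0, "wy": 0, "wz": 0, "gripper": 0.3}
    - {"dx": -0.01, "dy": -0.11, "dz": 0, "wx": 0, "wy": 0, "wz": 0, "gripper": 0.3}
    - {"dx": -0.01, "dy": -0.15, "dz": 0, "wx": 0, "wy": 0, "wz": 0, "gripper": 0.3}
    - {"dx": -0.01, "dy": -0.19, "dz": 0, "wx": 0, "wy": 0, "wz": 0, "gripper": 0.3}
    - {"dx": -0.01, "dy": -0.23, "dz": 0, "wx": 0, "wy": 0, "wz": 0, "gripper": 0.3}
    - {"dx": -0.01, "dy": -0.26, "dz": 0, "wx": 0, "wy": 0, "wz": 0, "gripper": 0.3}
    - {"dx": -0.01, "dy": -0.28, "dz": 0, "wx": 0, "wy": 0, "wz": 0, "gripper": 0.3}

```text
clock: 31.05
position: [637.2, -17.7, 289.4]
ee_rot: [-0.036, 0.707, 0.069, 0.703]
contact_force: [-0.4, 0.5, 0.5]
gripper_width: 30.1
```

Run:
```python
from h import *
a=snap("side","s27");b=snap("top","t27")
cv2.imwrite("pics/c27.png",np.hstack([cv2.resize(b[130:340,100:420],(458,300)),cv2.resize(a[180:480,90:420],(330,300))]))
crop(b,110,165,270,310,5,"zt27");crop(a,100,250,370,480,2.5,"zs27")
```

```text
(no output)
```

View pics/c27.png

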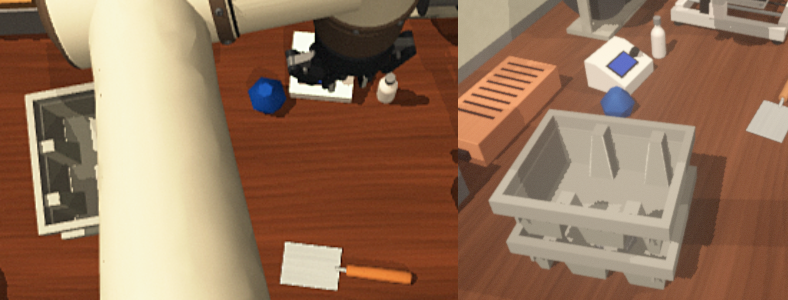

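View pics/zt27.png

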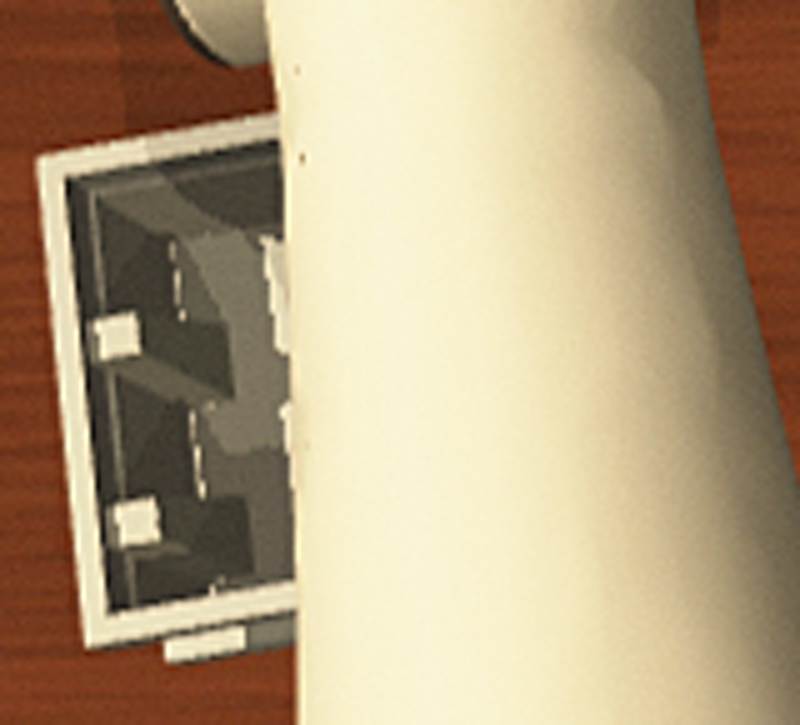

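View pics/zs27.png

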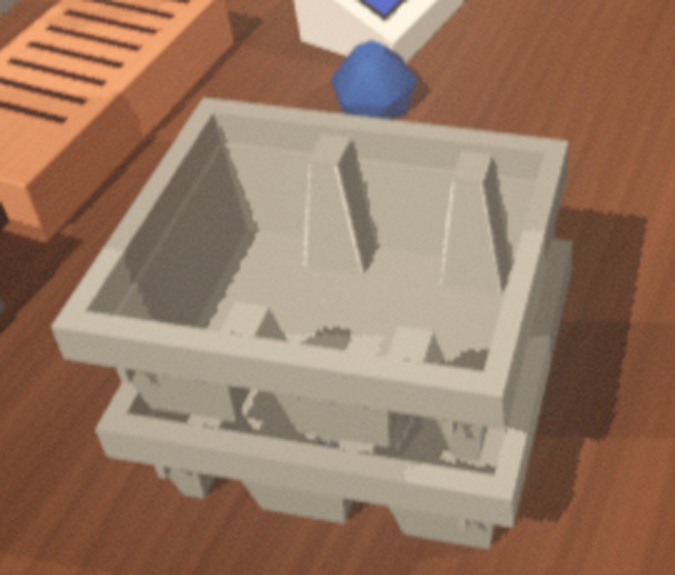

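Run:
```python
from fit22 import *
o=[100,250]
T={2:np.array([37,158])/5+[110,165],1:np.array([87,650])/5+[110,165],0:np.array([537,523])/4+[70,150],3:np.array([487,131])/4+[70,150]}
S={2:np.array([52,328])/2.5+o,3:np.array([207,98])/2.5+o,0:np.array([568,142])/2.5+o,1:np.array([506,394])/2.5+o}
r=fit(T,S,[588,337,np.radians(188.6),74,0,0]);print(r.x[[0,1,3]].round(1),np.degrees(r.x[[2,4,5]]).round(2),r.fun.round(1))
a=cv2.imread("pics/s27.png")
drawtote(a,"side",588.6,337.5,np.radians(188.6),74);crop(a,100,250,370,480,2.5,"zs27b")
```

```text
[589.3 338.4  72.5] [ 1.8885e+02 -1.5000e-01 -4.9000e-01] [-0.3 -0.4 -0.4 -0.9  0.1 -1.  -0.5 -0.1  1.  -0.5 -0.5  0.6  1.  -0.2
 -0.   0.5 -0.  -0.1]
```

View pics/zs27b.png

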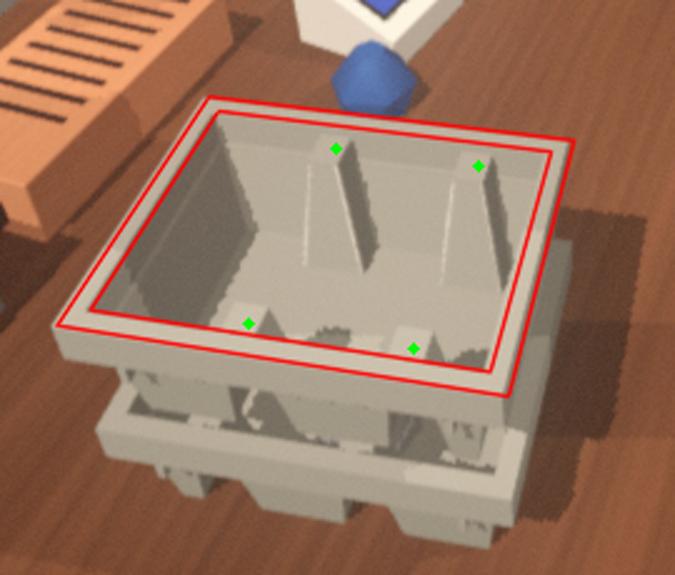

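Run:
```python
from bench import arm
s=arm.read_state();print(s["clock"],s["contact_force"].round(1),abs(s["joint_vel"]).max());print(arm.job_done())
```

```text
31.15 [-0.9  0.6 -0.7] 0.04597533106076412
the job is handed in; nothing more can be done
None
```

The job is done and handed in at about 31 s of the 72 s allowed; no verdict was reported.

- **Upper tote out:** I pinched it by one long lip, lifted it from the nest, turned it 90° and stood it on the bench, clear of the lower tote.
- **Planter:** I gripped it with the hand leaning back 36°, drew it forwards from under the crossbar, and let it go in the lower tote. A picture taken before stacking shows it standing upright between the ribs.
- **Stacking:** I picked the upper tote up again and turned it the remaining 90°. It sagged 2.6° in the grip, so I levelled it with the wrist, then lowered it onto the lugs and released it.

**Last checks**
- **Position:** a fit of its corners in both cameras puts the upper tote's underside at (589.3, 338.4) mm. The lower tote is at (588.6, 337.5) mm, so the offset is about 1 mm.
- **Tilt and direction:** it is tilted about 0.5° and turned end for end, at 188.9° against 8.6° for the lower tote.
- **Height:** this check disagreed slightly. The fit gives 72.5 mm, just under the 72.6 mm centre of the seated range less its tolerance (71.5 to 77 mm underside) and 1.5 mm below the seated 74 mm. The same fit read 1.9 mm low on the nested tote, so I take it as seated.
- **Bystanders and bar:** the scraper, blue print and bottle look unmoved in the last pictures, judged by eye. The crossbar was not visibly touched, and the wrist force showed no bump near it.

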